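# Load the reader for its reference check

### The arm

A 6-joint arm with a two-finger parallel gripper is mounted at the origin on the work surface. World frame = base frame: x ahead of the robot, y to its left, z up, the work surface at z = 0. Lengths are in m, angles in rad, forces in N, time in s.
With the tool pointing down it reaches from about 0.3 to 0.775 m from the base axis. Payload 14.6 kg.
Tool frame: the origin (TCP) lies midway between the tips of the shut fingers; the grasp point (between the pads) lies 19 mm behind it (ctrl.pinch_z is the distance from the TCP to the grasp point, in m); z points along the fingers, y is the line along which they close (so a half turn about z gives the same grasp; the last joint's range is limited). The gripper opens to 94 mm and grips with 3 to 60 N. Pads are 16 mm wide; open, the fingers measure 119 mm over their backs; the gripper's body (75 mm by 177 mm) begins 78 mm behind the grasp point.
Start: joints at [-1.305, 0.3, 1.521, -0, 1.321, -0.067], TCP at [0.18, -0.52, 0.205] pointing down, gripper open.
Joint ranges: [-3.03, 3.03], [-0.79, 2.21], [0.23, 2.52], [-1.04, 4.18], [0, 3.07], [-2.55, 2.55]. Speed limits (rad/s): [2.22, 2.22, 2.57, 3.14, 3.14, 3.14].

### API

Orientations are given as [roll, pitch, yaw] about the fixed x, y, z axes, in that order (R = Rz(yaw) Ry(pitch) Rx(roll)).
In Python, from station import ctrl gives the robot as it stands.
- The arm moves only by the tool jog_arm, never from a script. Its argument "motion" is a list of rows, each a list of 7 numbers: the shift along the tool's x, y, z in m, then the turn, a rotation vector about the tool's x, y, z in rad, then the opening, from -1 (shut) to 1 (fully open). In form: [[tx, ty, tz, rx, ry, rz, gripper], ...]. A call has 1 to 5 rows; each row shifts and turns the commanded pose from where the row before left it, along the tool's axes as they then stand; what a row does not reach is not made up. A row lasts 1/10 s, in which the tool goes at most 50 mm and 8.59 degrees, less where a joint would pass 70% of its speed; a pose out of reach is approached as far as the arm can. A call is refused whole if a number of a shift passes 0.05 or a number of a turn 0.15, either way. A call with a gripper value outside its range is refused whole. The fingers move at their own pace and stop on an object; "squeeze" is the grip in N (left out, the last holds). Time passes only in rows, so rows that do not move let the fingers close. It gives the time, the measured TCP pose, the force, the opening and the grip force at its end, in the units of the state.
- ctrl.get_obs(): the state, without advancing time (a new reading comes with each control period).
- ctrl.camera(name): name is "scene" or "top"; returns the picture (384x512x3 uint8, red, green, blue); there is no depth.
- ctrl.camera_model(name): a dict with "intrinsics" (3x3 intrinsics, pixels), "rvec" (rotation vector, rad) and "tvec" (3), from world to camera coordinates, as OpenCV has them. Camera axes: x right, y down, z forward; pixel columns grow to the right and rows downward; lengths in m; the calibration is good to about 2 mm. A picture is of the moment at which its call begins. camera_model takes no time and is no camera call.
- ctrl.hand_in(): hands the job in; it is judged then, once.
The state is a dict: "time_s": time; "qpos": joint angles; "joint_vel": joint speeds; "tau": joint torques, N m; "ee_pos": TCP position; "eef_rot": TCP orientation; "force": force on the tool from outside, world axes, zero at the start; "moment": the same for the moment, N m; "grip_width": finger opening in m; "grip_force": force on a finger pad.
Only numpy, scipy, OpenCV 4.12 (cv2) and the standard library are available. Lean on these libraries where they do the work, as an engineer would, in place of code of your own. Each camera call takes 0.05 s, during which the arm holds its last target. There are 200 camera calls.

### The job

Make the reader ready for its reference check: take the used data module out of the recess on top and discard it in the open bin, lay every reference rod from the bench in a V-groove of its own, round end towards the housing, and push it along the groove until its end touches the end stop, and put the fresh data module in the recess, pressed flush. When all that is in place press the start button fully and let it go. Leave the bottle, the clear box and the jar alone.

Things in the scene. Friction and masses are not known exactly. Their poses are not given: they have to be found in the camera images.
- reader: fixed white instrument; origin on the bench under the middle of its end-stop face; x from the grooves' open front to the stop, z up. x -80 to 0: cradle 216 wide (y), four 90-degree V-grooves along x, 54 apart (y 81, 27, -27, -81), 19 wide at the top, bottoms at z 14, flat ridges between at z 23.5. x 0 to 70: housing 216 wide, top at z 60 with recess and button; its front face x = 0 is the stop
- groove0_end (a point): point on the end-stop face at the end of groove 0 (first from the left, +y side), at the height of a seated rod's axis (z 31): where the centre of the round end of a rod lies when the rod is fully home. Axes as the reader's
- groove1_end (a point): point on the end-stop face at the end of groove 1 (second from the left, +y side), at the height of a seated rod's axis (z 31): where the centre of the round end of a rod lies when the rod is fully home. Axes as the reader's
- groove2_end (a point): point on the end-stop face at the end of groove 2 (third from the left, +y side), at the height of a seated rod's axis (z 31): where the centre of the round end of a rod lies when the rod is fully home. Axes as the reader's
- groove3_end (a point): point on the end-stop face at the end of groove 3 (last from the left, +y side), at the height of a seated rod's axis (z 31): where the centre of the round end of a rod lies when the rod is fully home. Axes as the reader's
- rod0_center (a point): a reference rod (three or four, all alike), 110 long: round aluminium shank 24 in diameter, 90 long, and at the back a square black head 24 x 24 x 20 that keeps it from rolling; 80 to 155 g. This point: mid-length on its axis (12 above the bench); x axis from head to round end. When home, the head and 10 mm of shank stick out of the groove's front
- rod0_tip (a point): centre of the flat face of the round end of that rod, 55 ahead of its centre point
- rod1_center (a point): a reference rod (three or four, all alike), 110 long: round aluminium shank 24 in diameter, 90 long, and at the back a square black head 24 x 24 x 20 that keeps it from rolling; 80 to 155 g. This point: mid-length on its axis (12 above the bench); x axis from head to round end. When home, the head and 10 mm of shank stick out of the groove's front
- rod1_tip (a point): centre of the flat face of the round end of that rod, 55 ahead of its centre point
- rod2_center (a point): a reference rod (three or four, all alike), 110 long: round aluminium shank 24 in diameter, 90 long, and at the back a square black head 24 x 24 x 20 that keeps it from rolling; 80 to 155 g. This point: mid-length on its axis (12 above the bench); x axis from head to round end. When home, the head and 10 mm of shank stick out of the groove's front
- rod2_tip (a point): centre of the flat face of the round end of that rod, 55 ahead of its centre point
- rod3_center (a point): a reference rod (three or four, all alike), 110 long: round aluminium shank 24 in diameter, 90 long, and at the back a square black head 24 x 24 x 20 that keeps it from rolling; 80 to 155 g. This point: mid-length on its axis (12 above the bench); x axis from head to round end. When home, the head and 10 mm of shank stick out of the groove's front
- rod3_tip (a point): centre of the flat face of the round end of that rod, 55 ahead of its centre point
- fresh_fin (a point): the fresh data module: grey block 40 (x) x 50 (y) x 18 high with a grip fin on top, 36 long (x), 12 thick (y), 20 high; upright; 40 to 85 g. This point: middle of the fin, 28 above the underside, 10 above the block's top. It stands on the bench among the rods
- used_fin (a point): the used data module: grey block 40 (x) x 50 (y) x 18 high with a grip fin on top, 36 long (x), 12 thick (y), 20 high; upright; 40 to 85 g. This point: middle of the fin, 28 above the underside, 10 above the block's top. It starts in the reader's recess and looks just like the fresh one
- recess (a point): centre of the mouth of the recess in the housing's top (35 behind the stop face, 50 left of the middle): 43 (x) x 53 (y), 18 deep, chamfered mouth; a module in it is flush with the housing's top, only its fin, parallel to the grooves, stands out; a half turn makes no difference. Axes as the reader's
- start_top (a point): top of the white round start button (28 in diameter) on the housing's top, 35 behind the stop face and 70 to the right of the middle
- start (a joint): travel of the start button, m: 0 released, 0.006 fully down; springs back, takes about 5 N
- bin: fixed grey open discard bin 120 x 120 x 60 high, walls 4; origin under its centre
- reagent: white reagent bottle, 56 in diameter and 100 tall, a bystander; origin at its base
- tipbox: clear box 90 x 120 x 60 high, a bystander; origin at its base
- jar: amber jar, 60 in diameter and 80 tall, a bystander; origin at its base

How it is judged:
On the way, in this order (a step that is already met when the one before it is completed fails the run):
1. the used module is in the bin (x of used_fin in the frame of bin between -0.056 and 0.056 m and y of used_fin in the frame of bin between -0.056 and 0.056 m and height (world z) of used_fin below 0.055 m and contact force between used and the fingers below 0.1 N), for 0.2 s.
2. every rod is home against the stop in a groove, the fresh module is flush in the recess, the used one in the bin, all let go ((distance between rod0_tip and groove0_end below 0.0025 m or distance between rod0_tip and groove1_end below 0.0025 m or distance between rod0_tip and groove2_end below 0.0025 m or distance between rod0_tip and groove3_end below 0.0025 m) and angle between the x axis of each of rod0_tip, rod1_tip, rod2_tip, rod3_tip and the x axis of recess, either way round below 0.05 rad and (distance between rod1_tip and groove0_end below 0.0025 m or distance between rod1_tip and groove1_end below 0.0025 m or distance between rod1_tip and groove2_end below 0.0025 m or distance between rod1_tip and groove3_end below 0.0025 m) and (distance between rod2_tip and groove0_end below 0.0025 m or distance between rod2_tip and groove1_end below 0.0025 m or distance between rod2_tip and groove2_end below 0.0025 m or distance between rod2_tip and groove3_end below 0.0025 m) and (distance between rod3_tip and groove0_end below 0.0025 m or distance between rod3_tip and groove1_end below 0.0025 m or distance between rod3_tip and groove2_end below 0.0025 m or distance between rod3_tip and groove3_end below 0.0025 m) and x of fresh_fin in the frame of recess between -0.004 and 0.004 m and y of fresh_fin in the frame of recess between -0.004 and 0.004 m and z of fresh_fin in the frame of recess between 0.008 and 0.012 m and angle between the z axis of fresh_fin and the z axis of recess, either way round below 0.06 rad and x of used_fin in the frame of bin between -0.056 and 0.056 m and y of used_fin in the frame of bin between -0.056 and 0.056 m and height (world z) of used_fin below 0.055 m and contact force between each of rod0, rod1, rod2, rod3, fresh and the fingers below 0.1 N), for 0.2 s.
3. the start button is pressed down (value of joint start above 0.0045 m), for 0.05 s.
At the end, for the whole second after the job is handed in: Every rod seated in its own groove, round end within 2.5 mm of its place at the stop, parallel to 3 deg; fresh module in the recess within 4 mm, flush to 2 mm, level to 3.4 deg; used module in the bin; start button pressed 4.5 mm after that and up again; all at rest ((distance between rod0_tip and groove0_end below 0.0025 m or distance between rod0_tip and groove1_end below 0.0025 m or distance between rod0_tip and groove2_end below 0.0025 m or distance between rod0_tip and groove3_end below 0.0025 m) and angle between the x axis of each of rod0_tip, rod1_tip, rod2_tip, rod3_tip and the x axis of recess, either way round below 0.05 rad and (distance between rod1_tip and groove0_end below 0.0025 m or distance between rod1_tip and groove1_end below 0.0025 m or distance between rod1_tip and groove2_end below 0.0025 m or distance between rod1_tip and groove3_end below 0.0025 m) and (distance between rod2_tip and groove0_end below 0.0025 m or distance between rod2_tip and groove1_end below 0.0025 m or distance between rod2_tip and groove2_end below 0.0025 m or distance between rod2_tip and groove3_end below 0.0025 m) and (distance between rod3_tip and groove0_end below 0.0025 m or distance between rod3_tip and groove1_end below 0.0025 m or distance between rod3_tip and groove2_end below 0.0025 m or distance between rod3_tip and groove3_end below 0.0025 m) and x of fresh_fin in the frame of recess between -0.004 and 0.004 m and y of fresh_fin in the frame of recess between -0.004 and 0.004 m and z of fresh_fin in the frame of recess between 0.008 and 0.012 m and angle between the z axis of fresh_fin and the z axis of recess, either way round below 0.06 rad and x of used_fin in the frame of bin between -0.056 and 0.056 m and y of used_fin in the frame of bin between -0.056 and 0.056 m and height (world z) of used_fin below 0.055 m and value of joint start below 0.002 m and linear speed of each of rod0, rod1, rod2, rod3, fresh below 0.01 m/s); the robot touches nothing.
It fails at once if a bystander is moved more than 4 cm (distance of any of reagent, tipbox, jar from where it was at the start of the episode above 0.04 m).
Of rod0, rod1, rod2, rod3 only 3 to 4 are there at a start; the rules pass over those that are not, and their reading is None.
At some moment in a run one of rod0, rod1, rod2, rod3, fresh may be knocked a few centimetres aside while the robot is not near it.
It also fails if it takes over 210 s, if anything falls off the work surface, if the arm or the gripper's body presses on something with over 40 N, if the wrist force passes 120 N, or if a joint passes its speed limit or range.

## Working session

There is one attempt and no reset: what is moved stays moved. The work goes in short steps, Python scripts to look and compute and a tool call to move; the robot and the scene stay as the last step left them, time stands still between calls to the robot, and variables do not carry over. Pictures are saved under pics/ and viewed, at most 14 in all, crops included, and the job is handed in when it is done.

Besides the shell and the picture viewer there is one more tool, called as name(argument=value, ...), one argument or row to a line, values as JSON. jog_arm: Moves the arm, as the interface text tells. Its arguments: {"type":"object","properties":{"motion":{"type":"array"},"squeeze":{"type":"number"}},"required":["motion"]}

```bash
ls; mkdir -p pics
python3 - <<'E'
from station import ctrl
import cv2
for n in("scene","top"):
    im=ctrl.camera(n); cv2.imwrite(f"pics/{n}0.png",cv2.resize(im[:,:,::-1],None,fx=1.5,fy=1.5,interpolation=cv2.INTER_CUBIC))
    cv2.imwrite(f"pics/{n}_raw0.png",im[:,:,::-1])
    m=ctrl.camera_model(n);print(n,m)
print(ctrl.get_obs(),ctrl.pinch_z)
E
```

```text
pics
scene {'intrinsics': array([[494.4438908 ,   0.        , 256.55340853],
       [  0.        , 494.4438908 , 199.28912341],
       [  0.        ,   0.        ,   1.        ]]), 'rvec': array([ 2.25629249,  0.95088325, -0.33491974]), 'tvec': array([-0.4310231 , -0.24954724,  1.8265463 ])}
top {'intrinsics': array([[403.26298617,   0.        , 257.7395596 ],
       [  0.        , 403.26298617, 189.13916009],
       [  0.        ,   0.        ,   1.        ]]), 'rvec': array([ 2.14246886, -2.20742323,  0.03240064]), 'tvec': array([0.06302909, 0.58569034, 1.07121837])}
{'time_s': 0.1, 'qpos': array([-1.30459175e+00,  3.00414418e-01,  1.52149055e+00, -2.72407927e-05,
        1.32072212e+00, -6.65932561e-02]), 'joint_vel': array([ 1.22841088e-03, -1.51053015e-03, -2.16643996e-03, -5.29774465e-04,
       -7.30538280e-04,  6.93551705e-05]), 'tau': array([ 2.65838908e-04, -5.32646334e+01, -3.53284836e+01,  7.09366193e-02,
        2.34607706e-02, -8.70462350e-05]), 'ee_pos': array([ 0.1796119 , -0.5196017 ,  0.20495572]), 'eef_rot': array([-3.14055876e+00, -4.25074522e-05,  3.32804562e-01]), 'force': array([ 0.20201128, -0.86864391, -0.03327899]), 'moment': array([-0.05108184,  0.01731735,  0.00290654]), 'grip_force': 0.0, 'grip_width': 0.09420979991863242} 0.0188
```

View pics/top0.png

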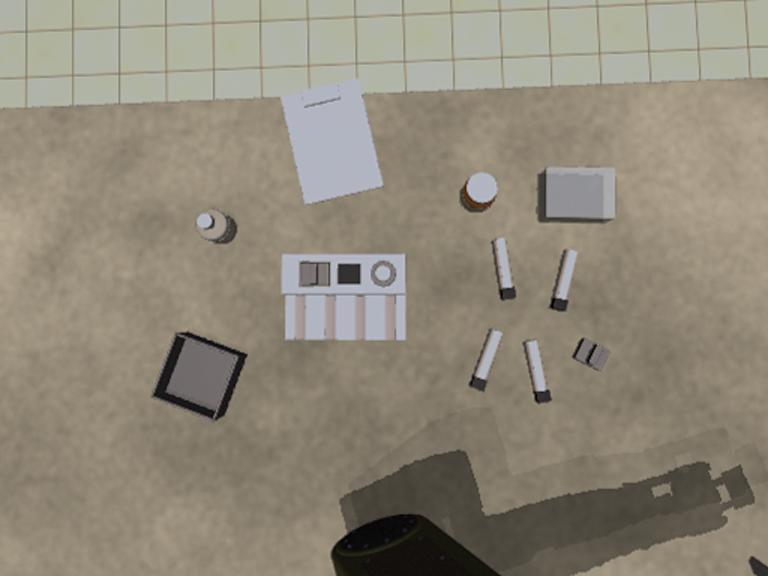

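View pics/scene0.png

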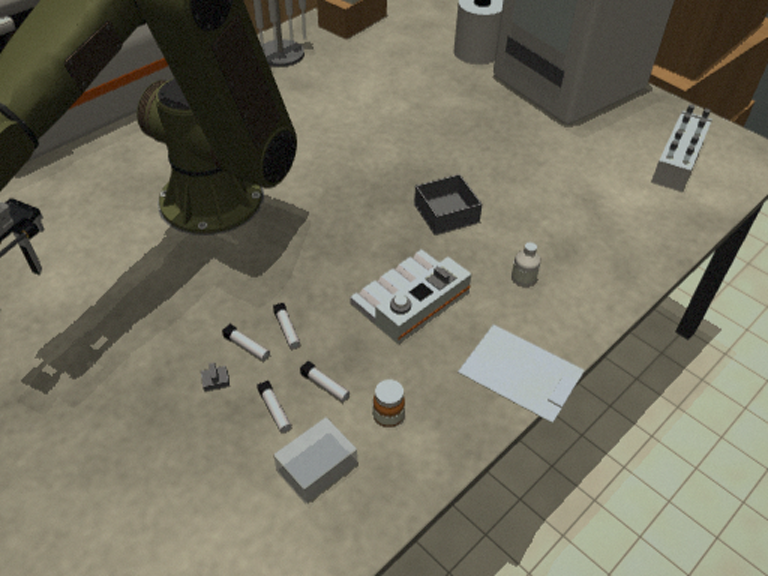

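The top view shows the reader at about (345,297), with the used module at (314,273) and the button at (383,273). The bin is at (200,375). Four rods have heads at (508,294), (561,304), (479,383) and (542,396), and the fresh module is at (591,353), all in the 1.5x picture. Next I measure them.

```bash
cat > h.py <<'E'
import numpy as np,cv2
from station import ctrl
def cam(n):
    m=ctrl.camera_model(n);return m["intrinsics"],m["rvec"],m["tvec"]
def proj(n,P):
    K,r,t=cam(n);return cv2.projectPoints(np.float64(P).reshape(-1,3),r,t,K,None)[0].reshape(-1,2)
def unproj(n,uv,z):
    K,r,t=cam(n);R=cv2.Rodrigues(r)[0];uv=np.float64(uv).reshape(-1,2)
    d=np.c_[uv,np.ones(len(uv))]@np.linalg.inv(K).T@R;c=-R.T@t
    return c+d*((z-c[2])/d[:,2])[:,None]
def rect(P):  # centre, sides, long-axis angle of world xy points, mm
    (c,s,a)=cv2.minAreaRect(np.float32(P[:,:2]*1000)); a=a if s[0]>=s[1] else a+90
    return np.round(c,1),np.round(sorted(s),1),round((a+90)%180-90,1)
E
python3 - <<'E'
from h import *
im=cv2.imread("pics/top_raw0.png")
P=lambda l,z:print(np.round(unproj("top",np.array(l)/1.5,z)*1000,0))
print("reader corners z60");P([(282,255),(406,254),(406,293),(282,293)],.06)
print("front z23");P([(285,340),(406,340)],.0235)
print("used, button");P([(314,273),(383,273)],.06)
print("bin rim");P([(181,333),(246,354),(217,419),(152,396)],.06)
print("rods head,tip");P([(508,299),(500,238),(559,309),(572,250),(478,389),(495,330),(544,402),(531,340)],.012)
print("fresh");P([(591,353)],.02)
print("byst");P([(215,226),(480,190),(580,193)],.06)
g=lambda x0,y0,x1,y1,f:cv2.resize(im[y0:y1,x0:x1],None,fx=f,fy=f,interpolation=cv2.INTER_NEAREST)
cv2.imwrite("pics/c1.png",np.hstack([g(180,160,280,235,4),g(305,150,415,275,3)[:300,:330]]))
E
```

```text
reader corners z60
[[641. 226.  60.]
 [635.   9.  60.]
 [568.  11.  60.]
 [574. 227.  60.]]
front z23
[[492. 231.  24.]
 [485.  14.  24.]]
used, button
[[607. 170.  60.]
 [604.  50.  60.]]
bin rim
[[510. 405.  60.]
 [470. 292.  60.]
 [360. 344.  60.]
 [402. 457.  60.]]
rods head,tip
[[ 553. -172.   12.]
 [ 664. -162.   12.]
 [ 533. -262.   12.]
 [ 638. -290.   12.]
 [ 394. -112.   12.]
 [ 499. -146.   12.]
 [ 369. -228.   12.]
 [ 479. -210.   12.]]
fresh
[[ 453. -312.   20.]]
byst
[[ 696.  343.   60.]
 [ 743. -123.   60.]
 [ 732. -295.   60.]]
```

View pics/c1.png

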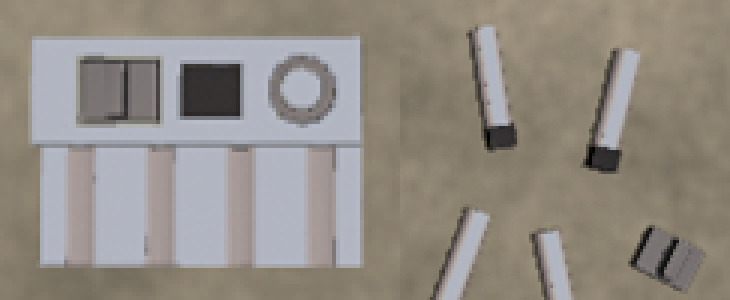

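```bash
cat > fit.py <<'E'
from h import *
from scipy.optimize import minimize
S=4
def box(x0,x1,y0,y1,z0,z1): return np.array([(x,y,z) for x in(x0,x1) for y in(y0,y1) for z in(z0,z1)])/1000.
SH={"reader":[box(-80,0,-108,108,0,23.5),box(0,70,-108,108,0,60)],
"bin":[box(-60,60,-60,60,0,60)],
"rod":[box(-55,-35,-12,12,0,24),np.array([(x,12*np.cos(a),12+12*np.sin(a)) for x in(-35,55) for a in np.arange(0,6.3,.4)])/1000.],
"mod":[box(-20,20,-25,25,0,18),box(-18,18,-6,6,18,38)]}
def soft(im):
    f=im.astype(float); return np.clip(1-((f[:,:,2]-f[:,:,0])/(f[:,:,2]+5))/0.22,0,1)
def render(n,sh,p,win):
    x0,y0,x1,y1=win; m=np.zeros(((y1-y0)*S,(x1-x0)*S),np.uint8); c,s=np.cos(p[2]),np.sin(p[2])
    for b in SH[sh]:
        w=b.copy(); w[:,0]=p[0]+c*b[:,0]-s*b[:,1]; w[:,1]=p[1]+s*b[:,0]+c*b[:,1]
        uv=(proj(n,w)-[x0-.5,y0-.5])*S-.5
        cv2.fillConvexPoly(m,cv2.convexHull(np.int32(np.round(uv*16))),255,shift=4)
    return cv2.resize(m,(x1-x0,y1-y0),interpolation=cv2.INTER_AREA)/255.
def fit(n,im,sh,p0):
    p0=np.array(p0,float); c=proj(n,[p0[0],p0[1],.02])[0]; r=75 if sh=="reader" else 60 if sh=="bin" else 36
    win=(max(0,int(c[0]-r)),max(0,int(c[1]-r)),min(512,int(c[0]+r)),min(384,int(c[1]+r)))
    g=soft(im)[win[1]:win[3],win[0]:win[2]]
    near=cv2.dilate(render(n,sh,p0,win),np.ones((13,13)))>0
    f=lambda q:np.sum(((render(n,sh,q/np.array([1000,1000,200]),win)-g)**2)[near])
    q0=p0*[1000,1000,200]
    o=minimize(f,q0,method="Nelder-Mead",options=dict(initial_simplex=q0+np.vstack([np.zeros(3),np.diag([6,6,12])-2]),xatol=.05,fatol=.01,maxiter=300))
    q=o.x/[1000,1000,200]; return np.round([q[0]*1000,q[1]*1000,np.degrees(q[2])],1),round(o.fun/np.sum(render(n,sh,q,win)),3)
OBJ={"reader":("reader",.568,.118,-.03),"bin":("bin",.435,.375,-.4),
"A":("rod",.608,-.167,.09),"B":("rod",.585,-.276,-.26),"C":("rod",.446,-.129,-.31),"D":("rod",.424,-.219,.16),
"fresh":("mod",.453,-.312,-.45)}
def run(names,ims,dp={}):
    for k in names:
        s=OBJ[k]
        for n in ims: print(k,n,*fit(n,ims[n],s[0],dp.get(k,s[1:])))
E
python3 - <<'E'
from fit import *
run(OBJ,{n:cv2.imread(f"pics/{n}_raw0.png") for n in("top","scene")})
E
```

```text
reader top [570.  120.9  -1.8] 0.042
reader scene [572.2 120.9  -1.5] 0.143
bin top [433.2 382.3 -25.8] 0.095
bin scene [437.  382.3 -22.6] 0.111
A top [ 610.  -165.5    7. ] 0.115
A scene [ 610.7 -166.6    4. ] 0.209
B top [ 586.5 -273.9  -16.6] 0.121
B scene [ 587.5 -274.3  -17.2] 0.213
C top [ 448.9 -129.2  -20.5] 0.117
C scene [ 451.6 -129.5  -21.2] 0.206
D top [ 424.3 -217.4    8.3] 0.124
D scene [ 427.2 -218.     7.3] 0.209
fresh top [ 452.1 -315.   -23.1] 0.132
fresh scene [ 455.  -315.9  -24.3] 0.169
```

```bash
cat > go.py <<'E'
import sys,math
from scipy.spatial.transform import Rotation as R
from station import ctrl
import numpy as np
def go(x,y,z,yawdeg):
    o=ctrl.get_obs(); Rm=R.from_euler("xyz",o["eef_rot"]).as_matrix(); p=o["ee_pos"]
    T=R.from_euler("xyz",[math.pi,0,math.radians(yawdeg)]).as_matrix()
    rv=R.from_matrix(Rm.T@T).as_rotvec(); d=T.T@(np.array([x,y,z])/1000-p)
    print("t",round(o["time_s"],1),"pos",np.round(p*1000,1),"yaw",round(math.degrees(o["eef_rot"][2]),2),"tilt",np.round(Rm[:2,2],4),"F",np.round(o["force"],1),"w",round(o["grip_width"]*1000,1))
    print("turn",np.round(rv,4),"then shift mm",np.round(d*1000,1),"rows>=",math.ceil(np.hypot(d[0],d[1])*1000/45))
if __name__=="__main__": go(*map(float,sys.argv[1:5]))
E
python3 go.py 607.5 170 205 -1.7
```

```text
t 0.1 pos [ 179.6 -519.6  205. ] yaw 19.07 tilt [-0.0003  0.001 ] F [ 0.2 -0.9 -0. ] w 94.2
turn [-1.000e-03  1.000e-04  3.625e-01] then shift mm [ 407.2 -702.    -0. ] rows>= 19
```

jog_arm(
  motion=[
    [0,0,0,0,0,0.121,1],
    [0,0,0,0,0,0.121,1],
    [0,0,0,0,0,0.121,1],
    [0.024,-0.0413,0,0,0,0,1],
    [0.024,-0.0413,0,0,0,0,1],
  ],
)

```text
time_s: 0.6
ee_pos: [0.2301, -0.4377, 0.2046]
eef_rot: [-3.14, 0.001, -0.032]
force: [0.4, 0.5, 0.5]
grip_width: 0.0938
grip_force: 0.0
```

jog_arm(
  motion=[
    [0.024,-0.0413,0,0,0,0,1],
    [0.024,-0.0413,0,0,0,0,1],
    [0.024,-0.0413,0,0,0,0,1],
    [0.024,-0.0413,0,0,0,0,1],
    [0.024,-0.0413,0,0,0,0,1],
  ],
)

```text
time_s: 1.1
ee_pos: [0.3568, -0.2341, 0.2054]
eef_rot: [3.142, -0.0, -0.03]
force: [0.3, -0.4, -0.2]
grip_width: 0.0937
grip_force: 0.0
```

jog_arm(
  motion=[
    [0.024,-0.0413,0,0,0,0,1],
    [0.024,-0.0413,0,0,0,0,1],
    [0.024,-0.0413,0,0,0,0,1],
    [0.024,-0.0413,0,0,0,0,1],
    [0.024,-0.0413,0,0,0,0,1],
  ],
)

```text
time_s: 1.6
ee_pos: [0.4831, -0.0311, 0.2054]
eef_rot: [3.142, 0.0, -0.03]
force: [1.0, -0.8, 0.3]
grip_width: 0.0939
grip_force: 0.0
```

jog_arm(
  motion=[
    [0.024,-0.0413,0,0,0,0,0],
    [0.024,-0.0413,0,0,0,0,0],
    [0,0,0,0,0,0,0],
    [0,0,0,0,0,0,0],
  ],
)

```text
time_s: 2.0
ee_pos: [0.5328, 0.0485, 0.2047]
eef_rot: [3.141, 0.001, -0.028]
force: [0.5, 0.2, -0.4]
grip_width: 0.0653
grip_force: 0.0
```

```bash
python3 go.py 607.5 170 63 -1.7
```

```text
t 2.0 pos [532.8  48.5 204.7] yaw -1.63 tilt [-0.0014 -0.0002] F [ 0.5  0.2 -0.4] w 65.3
turn [0.0002 0.0014 0.0012] then shift mm [  71.1 -123.6  141.7] rows>= 4
```

jog_arm(
  motion=[
    [0.0237,-0.0412,0,0,0,0,0],
    [0.0237,-0.0412,0,0,0,0,0],
    [0.0237,-0.0412,0,0,0,0,0],
    [0,0,0,0,0,0,0],
    [0,0,0.04,0,0,0,0],
  ],
)

```text
time_s: 2.5
ee_pos: [0.6098, 0.1692, 0.1693]
eef_rot: [-3.14, -0.008, -0.03]
force: [0.5, -0.4, -0.0]
grip_width: 0.0476
grip_force: 0.0
```

jog_arm(
  motion=[
    [0,0,0.04,0,0,0,0],
    [0,0,0.03,0,0,0,0],
    [0,0,0.015,0,0,0,0],
    [0,0,0.01,0,0,0,0],
    [0,0,0,0,0,0,0],
  ],
)

```text
time_s: 3.0
ee_pos: [0.6077, 0.1687, 0.0704]
eef_rot: [3.141, 0.0, -0.031]
force: [-0.5, 0.8, 0.2]
grip_width: 0.0467
grip_force: 0.0
```

```bash
python3 go.py 607.5 170 62.5 -1.7
python3 - <<'E'
from fit import *
im=ctrl.camera("scene")[:,:,::-1]
c=proj("scene",[.607,.17,.07])[0].astype(int)
cv2.imwrite("pics/s1.png",cv2.resize(im[c[1]-60:c[1]+60,c[0]-80:c[0]+80],None,fx=4,fy=4,interpolation=cv2.INTER_CUBIC))
E
```

```text
t 3.0 pos [607.7 168.7  70.4] yaw -1.77 tilt [-0.0004 -0.0002] F [-0.5  0.8  0.2] w 46.7
turn [ 0.0002  0.0004 -0.0013] then shift mm [-0.3 -1.3  7.9] rows>= 1
```

View pics/s1.png

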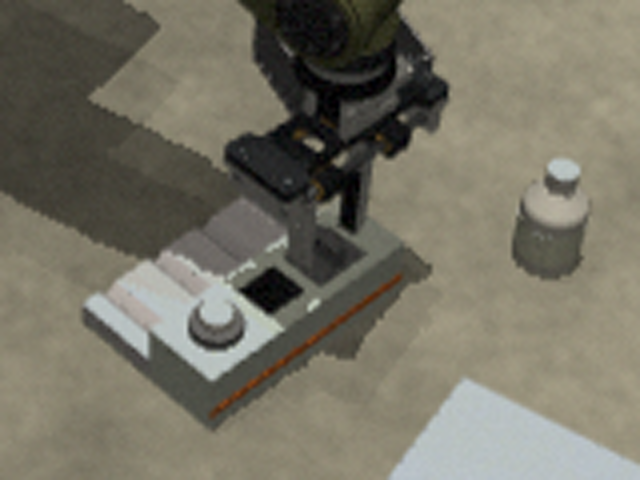

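The fingers straddle the used fin at about (325,250), and the other objects are clear. Now grip it.

jog_arm(
  motion=[
    [0,-0.001,0.007,0,0,0,0],
    [0,0,0,0,0,0,-1],
    [0,0,0,0,0,0,-1],
    [0,0,0,0,0,0,-1],
    [0,0,0,0,0,0,-1],
  ],
  squeeze=25,
)

```text
time_s: 3.55
ee_pos: [0.6079, 0.1704, 0.0637]
eef_rot: [-3.141, -0.0, -0.03]
force: [-0.2, 0.0, 0.5]
grip_width: 0.0186
grip_force: 0.0
```

jog_arm(
  motion=[
    [0,0,0,0,0,0,-1],
    [0,0,0,0,0,0,-1],
    [0,0,0,0,0,0,-1],
  ],
)

```text
time_s: 3.85
ee_pos: [0.6079, 0.17, 0.0636]
eef_rot: [3.141, -0.0, -0.03]
force: [-1.0, -5.2, 2.8]
grip_width: 0.012
grip_force: 25.0
```

```bash
python3 go.py 607.5 170 62.5 -1.7
```

```text
t 3.9 pos [607.9 170.   63.6] yaw -1.74 tilt [ 0.0002 -0.0005] F [-1.  -5.2  2.8] w 12.0
turn [ 0.0005 -0.0002 -0.0007] then shift mm [-0.4 -0.   1.1] rows>= 1
```

jog_arm(
  motion=[
    [0,0.001,0,0,0,0,-1],
    [0,0,0,0,0,0,-1],
  ],
)

```text
time_s: 4.05
ee_pos: [0.6079, 0.1696, 0.0636]
eef_rot: [-3.141, -0.0, -0.03]
force: [-0.5, 0.4, 2.4]
grip_width: 0.0119
grip_force: 25.0
```

jog_arm(
  motion=[
    [0,0.001,0,0,0,0,-1],
    [0,0,0,0,0,0,-1],
  ],
)

```text
time_s: 4.25
ee_pos: [0.6079, 0.1686, 0.0637]
eef_rot: [-3.141, -0.0, -0.03]
force: [0.5, 1.5, 4.0]
grip_width: 0.0117
grip_force: 25.0
```

jog_arm(
  motion=[
    [0,0.001,0,0,0,0,-1],
    [0,0,0,0,0,0,-1],
  ],
)

```text
time_s: 4.45
ee_pos: [0.6078, 0.1675, 0.0636]
eef_rot: [-3.141, -0.0, -0.03]
force: [-0.2, 1.8, 4.0]
grip_width: 0.0116
grip_force: 25.0
```

jog_arm(
  motion=[
    [0.001,-0.0015,0,0,0,0,-1],
    [0,0,0,0,0,0,-1],
  ],
)

```text
time_s: 4.65
ee_pos: [0.6088, 0.1685, 0.0636]
eef_rot: [3.141, 0.0, -0.03]
force: [-1.9, -1.4, 5.6]
grip_width: 0.0117
grip_force: 25.0
```

jog_arm(
  motion=[
    [0.001,0,0,0,0,0,-1],
    [0,0,0,0,0,0,-1],
  ],
)

```text
time_s: 4.85
ee_pos: [0.6094, 0.1686, 0.0636]
eef_rot: [3.141, 0.001, -0.03]
force: [-4.4, -0.2, 7.9]
grip_width: 0.0118
grip_force: 25.0
```

jog_arm(
  motion=[
    [-0.003,0,0,0,0,0,-1],
    [0,0,0,0,0,0,-1],
  ],
)

```text
time_s: 5.05
ee_pos: [0.6068, 0.1687, 0.0636]
eef_rot: [3.141, -0.0, -0.03]
force: [0.4, -1.0, 5.2]
grip_width: 0.0116
grip_force: 25.0
```

jog_arm(
  motion=[
    [-0.001,0,0,0,0,0,-1],
    [0,0,0,0,0,0,-1],
  ],
)

```text
time_s: 5.25
ee_pos: [0.6063, 0.1688, 0.0637]
eef_rot: [3.142, -0.002, -0.03]
force: [3.7, -0.7, 3.6]
grip_width: 0.0119
grip_force: 25.0
```

jog_arm(
  motion=[
    [0.0012,0,0,0,0,0,-1],
    [0,0,-0.015,0,0,0,-1],
    [0,0,-0.025,0,0,0,-1],
    [0,0,-0.04,0,0,0,-1],
    [0,0,-0.03,0,0,0,-1],
  ],
)

```text
time_s: 5.75
ee_pos: [0.6067, 0.169, 0.176]
eef_rot: [-3.141, -0.0, -0.03]
force: [0.1, 0.1, -0.8]
grip_width: 0.0122
grip_force: 25.0
```

```bash
python3 go.py 435 382 160 -1.7
```

```text
t 5.8 pos [606.7 169.  176. ] yaw -1.72 tilt [0.     0.0002] F [ 0.1  0.1 -0.8] w 12.2
turn [-0.0002 -0.     -0.0004] then shift mm [-177.9 -207.8   16. ] rows>= 7
```

jog_arm(
  motion=[
    [-0.0254,-0.0297,0,0,0,0,-1],
    [-0.0254,-0.0297,0,0,0,0,-1],
    [-0.0254,-0.0297,0,0,0,0,-1],
    [-0.0254,-0.0297,0,0,0,0,-1],
    [-0.0254,-0.0297,0,0,0,0,-1],
  ],
)

```text
time_s: 6.25
ee_pos: [0.4829, 0.3221, 0.1739]
eef_rot: [3.141, 0.001, -0.03]
force: [0.1, -1.0, 0.1]
grip_width: 0.012
grip_force: 25.0
```

jog_arm(
  motion=[
    [-0.0254,-0.0297,0,0,0,0,-1],
    [-0.0254,-0.0297,0,0,0,0,-1],
    [0,0,0,0,0,0,-1],
    [0,0,0,0,0,0,-1],
    [0,0,0,0,0,0,-1],
  ],
)

```text
time_s: 6.75
ee_pos: [0.4359, 0.3814, 0.1736]
eef_rot: [3.141, 0.0, -0.031]
force: [-1.4, -0.3, 0.1]
grip_width: 0.0118
grip_force: 25.0
```

```bash
python3 go.py 435 382 40 -1.7
```

```text
t 6.8 pos [435.9 381.4 173.6] yaw -1.77 tilt [-0.0003 -0.0004] F [-1.4 -0.3  0.1] w 11.8
turn [ 0.0004  0.0003 -0.0012] then shift mm [ -0.9  -0.6 133.6] rows>= 1
```

jog_arm(
  motion=[
    [0,0,0.045,0,0,0,-1],
    [0,0,0.045,0,0,0,-1],
    [0,0,0.035,0,0,0,-1],
    [0,0,0,0,0,0,-1],
    [0,0,0,0,0,0,-0.4],
  ],
)

```text
time_s: 7.25
ee_pos: [0.4364, 0.3817, 0.0495]
eef_rot: [-3.142, -0.0, -0.031]
force: [1.0, 0.6, 1.5]
grip_width: 0.0166
grip_force: 0.0
```

jog_arm(
  motion=[
    [0,0,0,0,0,0,-0.4],
    [0,0,0,0,0,0,-0.4],
    [0,0,0,0,0,0,-0.4],
    [0,0,-0.04,0,0,0,-0.4],
    [0,0,-0.04,0,0,0,-0.4],
  ],
)

```text
time_s: 7.75
ee_pos: [0.4352, 0.3818, 0.1295]
eef_rot: [3.141, 0.001, -0.03]
force: [-0.0, 0.3, 0.6]
grip_width: 0.0283
grip_force: 0.0
```

jog_arm(
  motion=[
    [0,0,-0.03,0,0,0,-0.4],
    [0,0,-0.03,0,0,0,0],
    [0,0.03,0,0,0,0,0.5],
    [0,0.04,0,0,0,0,1],
    [0,0.04,0,0,0,0,1],
  ],
)

```text
time_s: 8.25
ee_pos: [0.4319, 0.2711, 0.1892]
eef_rot: [-3.141, -0.001, -0.029]
force: [0.3, 0.1, 0.1]
grip_width: 0.0568
grip_force: 0.0
```

```bash
python3 - <<'E'
from fit import *
im={n:ctrl.camera(n)[:,:,::-1].copy() for n in("top","scene")}
run(["A","B","C","D","fresh"],im)
c=proj("top",[.435,.382,.03])[0].astype(int)
cv2.imwrite("pics/b1.png",np.hstack([cv2.resize(im["top"],None,fx=.78125,fy=.78125*1.0),cv2.resize(im["top"][c[1]-50:c[1]+50,c[0]-66:c[0]+66],(396,300),interpolation=cv2.INTER_CUBIC)]))
E
python3 go.py 449.5 -129 120 -20.8
```

```text
A top [ 609.9 -165.4    7. ] 0.118
A scene [ 610.6 -166.7    4. ] 0.208
B top [ 586.2 -273.2  -16.9] 0.126
B scene [ 587.1 -274.4  -16.6] 0.205
C top [ 449.2 -129.2  -20.2] 0.126
C scene [ 452.  -129.4  -20.8] 0.208
D top [ 424.3 -217.4    8.4] 0.124
D scene [ 426.6 -218.3    7.6] 0.213
fresh top [ 452.1 -314.8  -23.3] 0.133
fresh scene [ 455.  -315.6  -24.7] 0.173
t 8.3 pos [432.3 269.1 189.4] yaw -1.88 tilt [0.0011 0.0001] F [-0.3 -0.  -0.1] w 65.1
turn [-3.000e-04 -1.100e-03  3.302e-01] then shift mm [157.5 366.1  69.4] rows>= 9
```

View pics/b1.png

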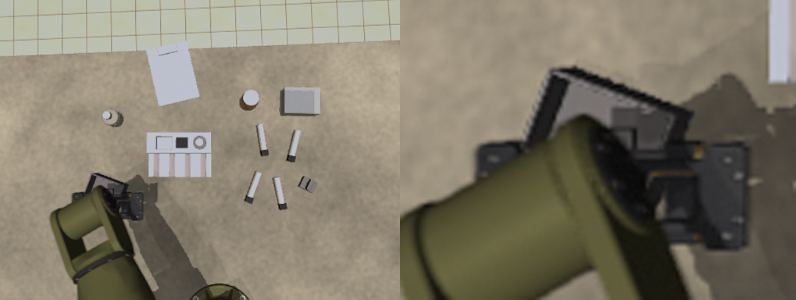

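The recess is now empty at about (164,142), and the used module is visible in the bin at about (625,120) in the crop. The rods have not moved. Next is rod C.

jog_arm(
  motion=[
    [0,0,0,0,0,0.11,1],
    [0,0,0,0,0,0.11,1],
    [0,0,0,0,0,0.11,1],
    [0.0175,0.0407,0,0,0,0,1],
    [0.0175,0.0407,0,0,0,0,1],
  ],
)

```text
time_s: 8.85
ee_pos: [0.4361, 0.1836, 0.1888]
eef_rot: [-3.141, -0.001, -0.358]
force: [1.1, 0.8, -0.8]
grip_width: 0.094
grip_force: 0.0
```

jog_arm(
  motion=[
    [0.0175,0.0407,0,0,0,0,1],
    [0.0175,0.0407,0,0,0,0,1],
    [0.0175,0.0407,0,0,0,0,1],
    [0.0175,0.0407,0,0,0,0,1],
    [0.0175,0.0407,0,0,0,0,1],
  ],
)

```text
time_s: 9.35
ee_pos: [0.4466, -0.0391, 0.1892]
eef_rot: [-3.141, -0.001, -0.36]
force: [-0.1, 0.5, 0.3]
grip_width: 0.0941
grip_force: 0.0
```

jog_arm(
  motion=[
    [0.0175,0.0407,0.02,0,0,0,1],
    [0.0175,0.0407,0.02,0,0,0,1],
    [0,0,0.03,0,0,0,1],
    [0,0,0,0,0,0,1],
    [0,0,0,0,0,0,1],
  ],
)

```text
time_s: 9.85
ee_pos: [0.4509, -0.1257, 0.1194]
eef_rot: [-3.141, -0.0, -0.36]
force: [1.0, 0.7, -0.5]
grip_width: 0.0941
grip_force: 0.0
```

```bash
python3 go.py 449.5 -129 6.5 -20.8
```

```text
t 9.8 pos [ 450.9 -125.7  119.4] yaw -20.6 tilt [0.0001 0.0001] F [ 1.   0.7 -0.5] w 94.1
turn [-0.0001 -0.0001  0.0034] then shift mm [ -0.2   3.6 112.9] rows>= 1
```

jog_arm(
  motion=[
    [0,0.0035,0.04,0,0,0,1],
    [0,0,0.04,0,0,0,1],
    [0,0,0.02,0,0,0,1],
    [0,0,0.0128,0,0,0,1],
    [0,0,0,0,0,0,0],
  ],
  squeeze=30,
)

```text
time_s: 10.35
ee_pos: [0.4497, -0.1289, 0.0058]
eef_rot: [-3.142, 0.0, -0.359]
force: [-0.4, 0.6, 0.3]
grip_width: 0.0894
grip_force: 0.0
```

jog_arm(
  motion=[
    [0,0,0,0,0,0,-1],
    [0,0,0,0,0,0,-1],
    [0,0,0,0,0,0,-1],
    [0,0,0,0,0,0,-1],
    [0,0,0,0,0,0,-1],
  ],
)

```text
time_s: 10.85
ee_pos: [0.4494, -0.1295, 0.006]
eef_rot: [-3.142, -0.001, -0.36]
force: [-0.5, -0.5, 0.7]
grip_width: 0.0493
grip_force: 0.0
```

jog_arm(
  motion=[
    [0,0,0,0,0,0,-1],
    [0,0,0,0,0,0,-1],
  ],
)

```text
time_s: 11.05
ee_pos: [0.4492, -0.1295, 0.0057]
eef_rot: [-3.142, 0.0, -0.36]
force: [-0.3, 0.3, 0.2]
grip_width: 0.0338
grip_force: 0.0
```

```bash
python3 go.py 449.5 -129 6.5 -20.8
```

```text
t 11.1 pos [ 449.2 -129.5    5.7] yaw -20.64 tilt [-0.  0.] F [-0.3  0.3  0.2] w 33.8
turn [-0.      0.      0.0028] then shift mm [ 0.1 -0.5 -0.8] rows>= 1
```

jog_arm(
  motion=[
    [0,0,-0.0008,0,0,0,-1],
    [0,0,0,0,0,0,-1],
    [0,0,0,0,0,0,-1],
  ],
)

```text
time_s: 11.35
ee_pos: [0.4493, -0.1295, 0.0065]
eef_rot: [3.142, 0.0, -0.36]
force: [-0.3, -0.7, 0.3]
grip_width: 0.0234
grip_force: 30.0
```

jog_arm(
  motion=[
    [0,0,-0.02,0,0,0,-1],
    [0,0,-0.03,0,0,0,-1],
    [0,0,-0.03,0,0,0,-1],
    [0,0,0,0,0,0,-1],
  ],
)

```text
time_s: 11.75
ee_pos: [0.4509, -0.13, 0.0897]
eef_rot: [-3.142, -0.006, -0.36]
force: [-0.2, -0.5, -3.7]
grip_width: 0.0231
grip_force: 30.0
```

```bash
python3 go.py 512 41 86 -1.7;  python3 - <<'E'
from fit import *
im=ctrl.camera("scene")[:,:,::-1]
c=proj("scene",[.45,-.13,.1])[0].astype(int)
cv2.imwrite("pics/s2.png",cv2.resize(im[c[1]-50:c[1]+50,c[0]-60:c[0]+60],None,fx=4,fy=4,interpolation=cv2.INTER_CUBIC))
E
```

```text
t 11.8 pos [ 450.9 -130.    89.7] yaw -20.63 tilt [ 0.0053 -0.002 ] F [-0.2 -0.5 -3.7] w 23.1
turn [ 0.0009 -0.0056 -0.3305] then shift mm [  56.  -172.8    3.7] rows>= 5
```

View pics/s2.png

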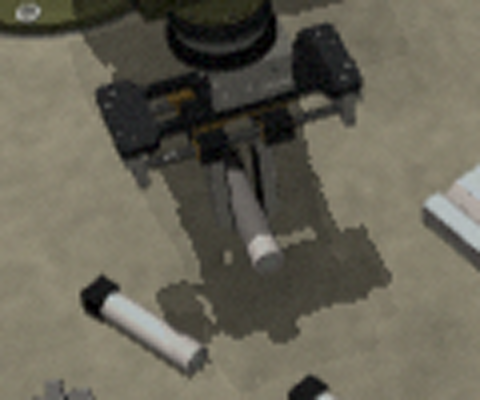

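The rod is held level at about (250,215), and its neighbours are undisturbed.

jog_arm(
  motion=[
    [0,0,0,0,0,-0.11,-1],
    [0,0,0,0,0,-0.11,-1],
    [0,0,0,0,0,-0.11,-1],
    [0.01,-0.0345,0,0,0,0,-1],
    [0.01,-0.0345,0,0,0,0,-1],
  ],
)

```text
time_s: 12.3
ee_pos: [0.4708, -0.0606, 0.085]
eef_rot: [-3.141, 0.002, -0.032]
force: [0.4, 0.3, -1.0]
grip_width: 0.0233
grip_force: 30.0
```

jog_arm(
  motion=[
    [0.01,-0.0345,0,0,0,0,-1],
    [0.01,-0.0345,0,0,0,0,-1],
    [0.01,-0.0345,0,0,0,0,-1],
    [0,0,0,0,0,0,-1],
    [0,0,0,0,0,0,-1],
  ],
)

```text
time_s: 12.8
ee_pos: [0.5038, 0.0418, 0.0851]
eef_rot: [3.141, 0.002, -0.029]
force: [-1.0, -0.5, -1.5]
grip_width: 0.0234
grip_force: 30.0
```

```bash
python3 go.py 506 40.5 30 -1.7
```

```text
t 12.8 pos [503.8  41.8  85.1] yaw -1.65 tilt [-0.0022 -0.0001] F [-1.  -0.5 -1.5] w 23.4
turn [0.0002 0.0022 0.0009] then shift mm [ 2.3  1.2 55.1] rows>= 1
```

jog_arm(
  motion=[
    [0.002,0.001,0.03,0,0,0,-1],
    [0,0,0.018,0,0,0,-1],
    [0,0,0.005,0,0,0,-1],
    [0,0,0,0,0,0,-1],
    [0,0,0,0,0,0,-1],
  ],
)

```text
time_s: 13.3
ee_pos: [0.5067, 0.04, 0.0341]
eef_rot: [-3.142, -0.001, -0.031]
force: [-0.5, -0.4, -1.1]
grip_width: 0.0236
grip_force: 30.0
```

jog_arm(
  motion=[
    [0,0,0.003,0,0,0,-1],
    [0,0,0,0,0,0,-1],
  ],
)

```text
time_s: 13.5
ee_pos: [0.5065, 0.0403, 0.0308]
eef_rot: [-3.142, -0.001, -0.03]
force: [1.0, -0.4, -1.2]
grip_width: 0.0232
grip_force: 30.0
```

jog_arm(
  motion=[
    [0,0,0.0015,0,0,0,-1],
    [0,0,0,0,0,0,-1],
  ],
)

```text
time_s: 13.7
ee_pos: [0.5064, 0.0404, 0.029]
eef_rot: [-3.142, -0.0, -0.03]
force: [-0.2, 0.7, -1.3]
grip_width: 0.0235
grip_force: 30.0
```

jog_arm(
  motion=[
    [0,0,0.0015,0,0,0,-1],
    [0,0,0,0,0,0,-1],
  ],
)

```text
time_s: 13.9
ee_pos: [0.5063, 0.0404, 0.0273]
eef_rot: [-3.142, 0.0, -0.03]
force: [0.8, 0.3, -0.8]
grip_width: 0.0231
grip_force: 30.0
```

jog_arm(
  motion=[
    [0,0,0.0012,0,0,0,-1],
    [0,0,0,0,0,0,-1],
  ],
)

```text
time_s: 14.1
ee_pos: [0.5063, 0.0404, 0.0261]
eef_rot: [-3.142, 0.0, -0.03]
force: [-0.3, -1.0, -1.4]
grip_width: 0.0231
grip_force: 30.0
```

```bash
python3 go.py 506 40.5 25.5 -1.7;  python3 - <<'E'
from fit import *
im=ctrl.camera("scene")[:,:,::-1]
c=proj("scene",[.55,.06,.05])[0].astype(int)
cv2.imwrite("pics/s3.png",cv2.resize(im[c[1]-45:c[1]+45,c[0]-60:c[0]+60],None,fx=5,fy=5,interpolation=cv2.INTER_CUBIC))
E
```

```text
t 14.1 pos [506.3  40.4  26.1] yaw -1.73 tilt [-0.0002  0.    ] F [-0.3 -1.  -1.4] w 23.1
turn [-0.      0.0002 -0.0005] then shift mm [-0.3 -0.1  0.6] rows>= 1
```

View pics/s3.png

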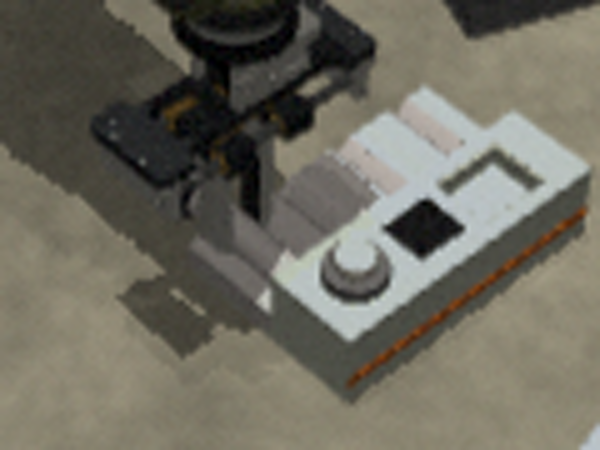

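The rod lies over groove 3, near (250,255). I lower it a touch and slide it to the stop.

jog_arm(
  motion=[
    [0,0,0.0008,0,0,0,-1],
    [0,0,0,0,0,0,-1],
  ],
)

```text
time_s: 14.35
ee_pos: [0.5065, 0.0404, 0.0255]
eef_rot: [3.142, -0.0, -0.03]
force: [0.3, -0.4, -0.0]
grip_width: 0.0234
grip_force: 30.0
```

jog_arm(
  motion=[
    [0.003,0,0,0,0,0,-1],
    [0,0,0,0,0,0,-1],
  ],
)

```text
time_s: 14.55
ee_pos: [0.5098, 0.0403, 0.0255]
eef_rot: [-3.142, -0.0, -0.03]
force: [0.7, -1.0, 0.4]
grip_width: 0.0232
grip_force: 30.0
```

jog_arm(
  motion=[
    [0.0025,0,0,0,0,0,-1],
    [0,0,0,0,0,0,-1],
  ],
)

```text
time_s: 14.75
ee_pos: [0.5122, 0.0402, 0.0255]
eef_rot: [-3.142, -0.0, -0.03]
force: [-0.7, -0.1, 0.8]
grip_width: 0.0233
grip_force: 30.0
```

jog_arm(
  motion=[
    [0.002,0,0,0,0,0,-1],
    [0,0,0,0,0,0,-1],
  ],
)

```text
time_s: 14.95
ee_pos: [0.5141, 0.0402, 0.0255]
eef_rot: [-3.142, -0.0, -0.03]
force: [-0.3, 0.5, 0.7]
grip_width: 0.0232
grip_force: 30.0
```

jog_arm(
  motion=[
    [0.0015,0,0,0,0,0,-1],
    [0,0,0,0,0,0,-1],
  ],
)

```text
time_s: 15.15
ee_pos: [0.5146, 0.0402, 0.0254]
eef_rot: [3.142, 0.002, -0.03]
force: [-7.9, 0.7, 7.4]
grip_width: 0.0234
grip_force: 30.0
```

jog_arm(
  motion=[
    [0.0015,0,0,0,0,0,-1],
    [0,0,0,0,0,0,-1],
  ],
)

```text
time_s: 15.35
ee_pos: [0.5147, 0.0402, 0.0253]
eef_rot: [3.141, 0.006, -0.03]
force: [-18.5, 0.6, 16.4]
grip_width: 0.0231
grip_force: 30.0
```

jog_arm(
  motion=[
    [0.001,0,0,0,0,0,-1],
    [0,0,0,0,0,0,-1],
  ],
)

```text
time_s: 15.55
ee_pos: [0.5152, 0.0401, 0.0252]
eef_rot: [3.141, 0.007, -0.03]
force: [-20.9, 0.7, 16.1]
grip_width: 0.0231
grip_force: 30.0
```

jog_arm(
  motion=[
    [-0.0025,0,0,0,0,0,-1],
    [0,0,0,0,0,0,-1],
    [0,0,0,0,0,0,-0.2],
    [0,0,0,0,0,0,-0.2],
    [0,0,0,0,0,0,-0.2],
  ],
)

```text
time_s: 16.05
ee_pos: [0.5157, 0.0401, 0.0255]
eef_rot: [-3.142, -0.0, -0.03]
force: [0.4, -0.0, 0.2]
grip_width: 0.0377
grip_force: 0.0
```

jog_arm(
  motion=[
    [0,0,-0.02,0,0,0,-0.2],
    [0,0,-0.04,0,0,0,-0.2],
    [0,0,-0.03,0,0,0,-0.2],
    [-0.02,0.04,0,0,0,0,1],
    [-0.02,0.04,0,0,0,0,1],
  ],
)

```text
time_s: 16.55
ee_pos: [0.473, -0.0391, 0.1162]
eef_rot: [3.141, -0.002, -0.028]
force: [0.6, -0.3, 0.6]
grip_width: 0.0502
grip_force: 0.0
```

```bash
python3 - <<'E'
from fit import *
im={n:ctrl.camera(n)[:,:,::-1].copy() for n in("top","scene")}
run(["A","B","D","fresh"],im)
E
python3 go.py 425.5 -218 110 8
```

```text
A top [ 609.9 -165.4    7. ] 0.119
A scene [ 611.4 -167.2    4.3] 0.207
B top [ 586.2 -273.5  -16.7] 0.125
B scene [ 587.7 -274.3  -17.2] 0.209
D top [ 424.3 -217.4    8.3] 0.123
D scene [ 426.5 -218.     7.1] 0.226
fresh top [ 452.2 -314.9  -23.2] 0.133
fresh scene [ 454.3 -315.3  -24.4] 0.176
t 16.6 pos [471.5 -41.6 115.7] yaw -1.91 tilt [ 0.0001 -0.0005] F [-0.3 -0.2  0.1] w 58.1
turn [ 5.00e-04 -1.00e-04 -1.73e-01] then shift mm [-70.1 168.3   5.7] rows>= 5
```

jog_arm(
  motion=[
    [0,0,0,0,0,-0.0865,1],
    [0,0,0,0,0,-0.0865,1],
    [-0.0175,0.042,0,0,0,0,1],
    [-0.0175,0.042,0,0,0,0,1],
    [-0.0175,0.042,0,0,0,0,1],
  ],
)

```text
time_s: 17.15
ee_pos: [0.4389, -0.1719, 0.1156]
eef_rot: [3.141, -0.001, 0.144]
force: [0.5, -0.3, -0.2]
grip_width: 0.0937
grip_force: 0.0
```

jog_arm(
  motion=[
    [-0.0175,0.042,0,0,0,0,1],
    [0,0,0.03,0,0,0,1],
    [0,0,0.03,0,0,0,1],
    [0,0,0,0,0,0,1],
    [0,0,0,0,0,0,0.6],
  ],
)

```text
time_s: 17.65
ee_pos: [0.4281, -0.2147, 0.056]
eef_rot: [-3.141, 0.0, 0.143]
force: [-0.3, 1.1, -0.4]
grip_width: 0.0887
grip_force: 0.0
```

```bash
python3 go.py 425.5 -218 6.3 8
```

```text
t 17.6 pos [ 428.1 -214.7   56. ] yaw 8.2 tilt [-0.0002  0.0002] F [-0.3  1.1 -0.4] w 88.7
turn [-0.0002  0.0002  0.0036] then shift mm [-3.   2.9 49.7] rows>= 1
```

jog_arm(
  motion=[
    [-0.003,0.003,0.03,0,0,0,0.3],
    [0,0,0.0197,0,0,0,0],
    [0,0,0,0,0,0,-1],
    [0,0,0,0,0,0,-1],
    [0,0,0,0,0,0,-1],
  ],
)

```text
time_s: 18.15
ee_pos: [0.4261, -0.2187, 0.0075]
eef_rot: [3.14, -0.002, 0.143]
force: [0.1, -0.0, 0.4]
grip_width: 0.0495
grip_force: 0.0
```

jog_arm(
  motion=[
    [0,0,0,0,0,0,-1],
    [0,0,0,0,0,0,-1],
    [0,0,0,0,0,0,-1],
    [0,0,0,0,0,0,-1],
    [0,0,0,0,0,0,-1],
  ],
)

```text
time_s: 18.65
ee_pos: [0.4253, -0.2184, 0.0061]
eef_rot: [3.141, -0.0, 0.143]
force: [-0.9, 1.0, 6.3]
grip_width: 0.0236
grip_force: 30.0
```

jog_arm(
  motion=[
    [0,0,0,0,0,0,-1],
    [0,0,0,0,0,0,-1],
  ],
)

```text
time_s: 18.85
ee_pos: [0.4253, -0.2184, 0.0061]
eef_rot: [3.141, -0.0, 0.143]
force: [-0.8, 1.0, 5.1]
grip_width: 0.0232
grip_force: 30.0
```

```bash
python3 go.py 425.5 -218 6.5 8
```

```text
t 18.9 pos [ 425.3 -218.4    6.1] yaw 8.18 tilt [ 0.0004 -0.0002] F [-0.8  1.   5.1] w 23.2
turn [ 0.0003 -0.0003  0.0031] then shift mm [ 0.3 -0.4 -0.4] rows>= 1
```

jog_arm(
  motion=[
    [0,0,-0.02,0,0,0,-1],
    [0,0,-0.03,0,0,0,-1],
    [0,0,-0.03,0,0,0,-1],
    [0,0,0,0,0,0.086,-1],
    [0,0,0,0,0,0.086,-1],
  ],
)

```text
time_s: 19.35
ee_pos: [0.4253, -0.2184, 0.0865]
eef_rot: [3.141, -0.001, -0.033]
force: [-0.9, 0.0, -1.1]
grip_width: 0.0233
grip_force: 29.9
```

```bash
python3 go.py 508.5 94.3 33 -1.7
```

```text
t 19.4 pos [ 425.3 -218.4   86.5] yaw -1.86 tilt [ 0.0011 -0.0007] F [-0.9  0.  -1.1] w 23.3
turn [ 0.0007 -0.0011 -0.0029] then shift mm [  73.9 -315.    53.5] rows>= 8
```

jog_arm(
  motion=[
    [0.0092,-0.0394,0,0,0,0,-1],
    [0.0092,-0.0394,0,0,0,0,-1],
    [0.0092,-0.0394,0,0,0,0,-1],
    [0.0092,-0.0394,0,0,0,0,-1],
    [0.0092,-0.0394,0,0,0,0,-1],
  ],
)

```text
time_s: 19.85
ee_pos: [0.4768, -0.0211, 0.0856]
eef_rot: [-3.142, 0.0, -0.029]
force: [0.7, 0.0, -1.5]
grip_width: 0.0234
grip_force: 29.9
```

jog_arm(
  motion=[
    [0.0092,-0.0394,0,0,0,0,-1],
    [0.0092,-0.0394,0,0,0,0,-1],
    [0.0092,-0.0394,0,0,0,0,-1],
    [0,0,0,0,0,0,-1],
    [0,0,0,0,0,0,-1],
  ],
)

```text
time_s: 20.35
ee_pos: [0.5075, 0.095, 0.0853]
eef_rot: [3.141, 0.001, -0.028]
force: [-0.5, 0.0, -0.9]
grip_width: 0.0229
grip_force: 29.9
```

```bash
python3 go.py 508.5 94.3 33 -1.7
```

```text
t 20.4 pos [507.5  95.   85.3] yaw -1.58 tilt [-0.001  -0.0002] F [-0.5  0.  -0.9] w 22.9
turn [0.0003 0.001  0.0021] then shift mm [ 1.   0.7 52.3] rows>= 1
```

jog_arm(
  motion=[
    [0.001,0.0007,0.03,0,0,0.002,-1],
    [0,0,0.02,0,0,0,-1],
    [0,0,0.005,0,0,0,-1],
    [0,0,0.003,0,0,0,-1],
    [0,0,0,0,0,0,-1],
  ],
)

```text
time_s: 20.85
ee_pos: [0.5091, 0.0934, 0.0283]
eef_rot: [-3.142, -0.001, -0.032]
force: [-0.2, 0.5, -1.7]
grip_width: 0.0228
grip_force: 29.9
```

jog_arm(
  motion=[
    [0,0,0.001,0,0,0,-1],
    [0,0,0,0,0,0,-1],
  ],
)

```text
time_s: 21.05
ee_pos: [0.5092, 0.0938, 0.0274]
eef_rot: [-3.141, -0.001, -0.031]
force: [0.0, 0.4, -1.3]
grip_width: 0.023
grip_force: 29.9
```

jog_arm(
  motion=[
    [0,0,0.001,0,0,0,-1],
    [0,0,0,0,0,0,-1],
  ],
)

```text
time_s: 21.25
ee_pos: [0.5089, 0.0939, 0.0259]
eef_rot: [-3.142, -0.0, -0.031]
force: [0.1, 0.3, -1.1]
grip_width: 0.0232
grip_force: 29.9
```

jog_arm(
  motion=[
    [0.003,0,0,0,0,0,-1],
    [0,0,0,0,0,0,-1],
  ],
)

```text
time_s: 21.45
ee_pos: [0.5122, 0.0938, 0.0258]
eef_rot: [-3.142, -0.0, -0.031]
force: [0.7, 0.2, -1.7]
grip_width: 0.0233
grip_force: 29.9
```

jog_arm(
  motion=[
    [0.003,0,0,0,0,0,-1],
    [0,0,0,0,0,0,-1],
  ],
)

```text
time_s: 21.65
ee_pos: [0.5149, 0.0938, 0.0257]
eef_rot: [-3.141, 0.001, -0.031]
force: [-1.4, 1.0, -0.4]
grip_width: 0.0234
grip_force: 29.9
```

jog_arm(
  motion=[
    [0,0,0.0006,0,0,0,-1],
    [0,0,0,0,0,0,-1],
  ],
)

```text
time_s: 21.85
ee_pos: [0.5149, 0.0939, 0.0254]
eef_rot: [-3.141, -0.0, -0.031]
force: [-1.6, 2.3, 4.2]
grip_width: 0.023
grip_force: 29.9
```

jog_arm(
  motion=[
    [0.0015,0,0,0,0,0,-1],
    [0,0,0,0,0,0,-1],
  ],
)

```text
time_s: 22.05
ee_pos: [0.5151, 0.094, 0.0252]
eef_rot: [-3.141, 0.003, -0.031]
force: [-12.1, 3.8, 9.6]
grip_width: 0.0231
grip_force: 29.9
```

jog_arm(
  motion=[
    [0.0015,0,0,0,0,0,-1],
    [0,0,0,0,0,0,-1],
  ],
)

```text
time_s: 22.25
ee_pos: [0.5154, 0.0942, 0.025]
eef_rot: [-3.141, 0.006, -0.031]
force: [-19.2, 4.7, 15.5]
grip_width: 0.0235
grip_force: 30.0
```

jog_arm(
  motion=[
    [-0.002,0,0,0,0,0,-1],
    [0,0,0,0,0,0,-1],
    [0,0,0,0,0,0,-0.2],
    [0,0,0,0,0,0,-0.2],
    [0,0,0,0,0,0,-0.2],
  ],
)

```text
time_s: 22.75
ee_pos: [0.5161, 0.0935, 0.0252]
eef_rot: [3.141, -0.0, -0.031]
force: [1.1, 0.3, 0.2]
grip_width: 0.0372
grip_force: 0.0
```

jog_arm(
  motion=[
    [0,0,-0.02,0,0,0,-0.2],
    [0,0,-0.04,0,0,0,-0.2],
    [0,0,-0.03,0,0,0,-0.2],
    [-0.02,0.04,0,0,0,0,1],
    [-0.02,0.04,0,0,0,0,1],
  ],
)

```text
time_s: 23.25
ee_pos: [0.4732, 0.0144, 0.1159]
eef_rot: [3.141, -0.002, -0.029]
force: [-0.3, -0.7, -1.0]
grip_width: 0.05
grip_force: 0.0
```

```bash
python3 - <<'E'
from fit import *
im={n:ctrl.camera(n)[:,:,::-1].copy() for n in("top","scene")}
run(["A","B","fresh"],im)
cv2.imwrite("pics/t2.png",np.vstack([cv2.resize(im["top"][140:260,150:420],None,fx=2.2,fy=2.2,interpolation=cv2.INTER_CUBIC),cv2.resize(im["scene"][130:290,100:370],None,fx=2.2,fy=2.2,interpolation=cv2.INTER_CUBIC)[:330]]))
E
python3 go.py 610.5 -166 110 5.8
```

```text
A top [ 610.  -165.5    7.1] 0.116
A scene [ 609.7 -167.1    5.1] 0.209
B top [ 586.5 -273.9  -16.6] 0.123
B scene [ 587.5 -274.2  -17. ] 0.214
fresh top [ 452.1 -314.9  -23.2] 0.134
fresh scene [ 455.  -315.6  -24.5] 0.162
t 23.4 pos [471.8  12.  115.4] yaw -1.96 tilt [-0.     -0.0006] F [-0.5 -1.2  0.6] w 58.1
turn [ 6.000e-04  1.000e-04 -1.354e-01] then shift mm [120.  191.1   5.4] rows>= 6
```

View pics/t2.png

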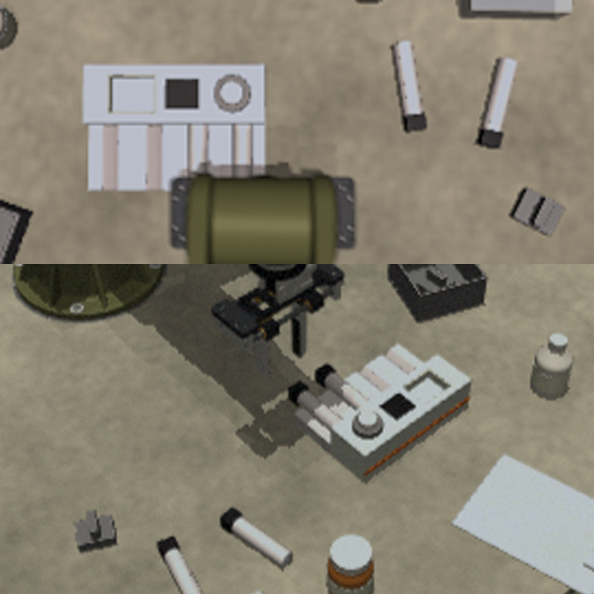

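Both rods are seated, with heads at (300,393) and (326,374), and the used module sits upright in the bin at (437,275). Rods A and B and the fresh module have not moved.

jog_arm(
  motion=[
    [0,0,0,0,0,-0.14,1],
    [0.024,0.0382,0,0,0,0,1],
    [0.024,0.0382,0,0,0,0,1],
    [0.024,0.0382,0,0,0,0,1],
    [0.024,0.0382,0,0,0,0,1],
  ],
)

```text
time_s: 23.85
ee_pos: [0.5867, -0.1279, 0.1151]
eef_rot: [3.141, -0.0, 0.109]
force: [0.3, 0.9, -0.0]
grip_width: 0.0938
grip_force: 0.0
```

jog_arm(
  motion=[
    [0.024,0.0382,0,0,0,0,1],
    [0,0,0.03,0,0,0,1],
    [0,0,0.03,0,0,0,1],
    [0,0,0,0,0,0,1],
    [0,0,0,0,0,0,0.6],
  ],
)

```text
time_s: 24.35
ee_pos: [0.6137, -0.1617, 0.0557]
eef_rot: [-3.142, 0.0, 0.109]
force: [1.0, -0.3, 0.4]
grip_width: 0.089
grip_force: 0.0
```

```bash
python3 go.py 610.3 -166.2 6.3 6.2
```

```text
t 24.4 pos [ 613.7 -161.7   55.7] yaw 6.25 tilt [-0.0002  0.    ] F [ 1.  -0.3  0.4] w 89.0
turn [-0.      0.0002  0.0008] then shift mm [-3.8  4.2 49.4] rows>= 1
```

jog_arm(
  motion=[
    [-0.0038,0.0042,0.03,0,0,0,0.3],
    [0,0,0.0192,0,0,0,0],
    [0,0,0,0,0,0,-1],
    [0,0,0,0,0,0,-1],
    [0,0,0,0,0,0,-1],
  ],
)

```text
time_s: 24.85
ee_pos: [0.6112, -0.1666, 0.0082]
eef_rot: [3.14, -0.003, 0.109]
force: [0.1, 0.3, 0.1]
grip_width: 0.0496
grip_force: 0.0
```

jog_arm(
  motion=[
    [0,0,0,0,0,0,-1],
    [0,0,0,0,0,0,-1],
    [0,0,0,0,0,0,-1],
    [0,0,0,0,0,0,-1],
    [0,0,0,0,0,0,-1],
  ],
)

```text
time_s: 25.35
ee_pos: [0.6102, -0.1665, 0.0063]
eef_rot: [3.141, -0.0, 0.109]
force: [-0.7, 0.2, 5.7]
grip_width: 0.0237
grip_force: 30.0
```

jog_arm(
  motion=[
    [0,0,-0.02,0,0,0,-1],
    [0,0,-0.03,0,0,0,-1],
    [0,0,-0.03,0,0,0,-1],
    [0,0,0,0,0,0.139,-1],
    [0,0,0,0,0,0,-1],
  ],
)

```text
time_s: 25.85
ee_pos: [0.6102, -0.1665, 0.0864]
eef_rot: [3.141, -0.001, -0.033]
force: [0.7, 0.0, -1.3]
grip_width: 0.0233
grip_force: 30.0
```

```bash
python3 go.py 509 148.3 33 -1.7
```

```text
t 25.9 pos [ 610.2 -166.5   86.4] yaw -1.88 tilt [ 0.0008 -0.0002] F [ 0.7  0.  -1.3] w 23.3
turn [ 0.0002 -0.0008 -0.0031] then shift mm [-110.5 -311.7   53.4] rows>= 8
```

jog_arm(
  motion=[
    [-0.0138,-0.039,-0.005,0,0,0,-1],
    [-0.0138,-0.039,-0.005,0,0,0,-1],
    [-0.0138,-0.039,0,0,0,0,-1],
    [-0.0138,-0.039,0,0,0,0,-1],
    [-0.0138,-0.039,0,0,0,0,-1],
  ],
)

```text
time_s: 26.35
ee_pos: [0.5457, 0.032, 0.095]
eef_rot: [-3.142, 0.002, -0.026]
force: [0.7, 0.8, -0.7]
grip_width: 0.0234
grip_force: 30.0
```

jog_arm(
  motion=[
    [-0.0138,-0.039,0,0,0,0,-1],
    [-0.0138,-0.039,0,0,0,0,-1],
    [-0.0138,-0.039,0,0,0,0,-1],
    [0,0,0,0,0,0,-1],
    [0,0,0,0,0,0,-1],
  ],
)

```text
time_s: 26.85
ee_pos: [0.5086, 0.1492, 0.0952]
eef_rot: [3.141, 0.001, -0.026]
force: [0.0, -0.9, -0.3]
grip_width: 0.0234
grip_force: 30.0
```

```bash
python3 go.py 509 148.4 33 -1.7
```

```text
t 26.9 pos [508.6 149.2  95.2] yaw -1.46 tilt [-0.0013 -0.0004] F [ 0.  -0.9 -0.3] w 23.4
turn [0.0004 0.0013 0.0041] then shift mm [ 0.4  0.8 62.2] rows>= 1
```

jog_arm(
  motion=[
    [0,0.0007,0.035,0,0,0.004,-1],
    [0,0,0.025,0,0,0,-1],
    [0,0,0.005,0,0,0,-1],
    [0,0,0.0025,0,0,0,-1],
    [0,0,0,0,0,0,-1],
  ],
)

```text
time_s: 27.35
ee_pos: [0.5097, 0.1477, 0.0291]
eef_rot: [-3.141, -0.001, -0.034]
force: [-1.0, 0.5, -1.6]
grip_width: 0.0228
grip_force: 30.0
```

jog_arm(
  motion=[
    [0,0,0.0015,0,0,0,-1],
    [0,0,0,0,0,0,-1],
  ],
)

```text
time_s: 27.55
ee_pos: [0.5095, 0.148, 0.0277]
eef_rot: [-3.141, -0.001, -0.034]
force: [-0.2, -0.9, -1.4]
grip_width: 0.0234
grip_force: 30.0
```

jog_arm(
  motion=[
    [0.003,0,0.0005,0,0,0,-1],
    [0,0,0,0,0,0,-1],
  ],
)

```text
time_s: 27.75
ee_pos: [0.5126, 0.148, 0.0267]
eef_rot: [-3.141, -0.001, -0.034]
force: [0.2, 1.0, -0.4]
grip_width: 0.0234
grip_force: 30.0
```

jog_arm(
  motion=[
    [0.002,0,0,0,0,0,-1],
    [0,0,0,0,0,0,-1],
  ],
)

```text
time_s: 27.95
ee_pos: [0.5144, 0.1479, 0.0265]
eef_rot: [-3.142, -0.0, -0.034]
force: [0.3, -0.3, -0.8]
grip_width: 0.023
grip_force: 30.0
```

jog_arm(
  motion=[
    [0,0,0.0012,0,0,0,-1],
    [0,0,0,0,0,0,-1],
  ],
)

```text
time_s: 28.15
ee_pos: [0.5143, 0.1481, 0.0254]
eef_rot: [-3.141, -0.001, -0.034]
force: [0.1, 1.6, 1.0]
grip_width: 0.0231
grip_force: 30.0
```

jog_arm(
  motion=[
    [0.002,0,0,0,0,0,-1],
    [0,0,0,0,0,0,-1],
  ],
)

```text
time_s: 28.35
ee_pos: [0.5162, 0.148, 0.0254]
eef_rot: [-3.141, 0.0, -0.034]
force: [-2.0, 4.5, 2.7]
grip_width: 0.0234
grip_force: 30.0
```

jog_arm(
  motion=[
    [0.0015,0,0,0,0,0,-1],
    [0,0,0,0,0,0,-1],
  ],
)

```text
time_s: 28.55
ee_pos: [0.5173, 0.1481, 0.0253]
eef_rot: [-3.141, 0.001, -0.034]
force: [-4.9, 4.6, 4.8]
grip_width: 0.0229
grip_force: 30.0
```

jog_arm(
  motion=[
    [0.001,0,0,0,0,0,-1],
    [0,0,0,0,0,0,-1],
  ],
)

```text
time_s: 28.75
ee_pos: [0.5174, 0.148, 0.0252]
eef_rot: [-3.142, 0.003, -0.034]
force: [-11.1, 4.6, 10.3]
grip_width: 0.0232
grip_force: 30.0
```

jog_arm(
  motion=[
    [-0.001,-0.0005,0,0,0,0,-1],
    [0,0,0,0,0,0,-1],
    [0,0,0,0,0,0,-0.2],
    [0,0,0,0,0,0,-0.2],
    [0,0,0,0,0,0,-0.2],
  ],
)

```text
time_s: 29.25
ee_pos: [0.5178, 0.1481, 0.0251]
eef_rot: [3.142, -0.0, -0.034]
force: [-0.7, 0.9, 0.8]
grip_width: 0.0374
grip_force: 0.0
```

jog_arm(
  motion=[
    [0,0,-0.02,0,0,0,-0.2],
    [0,0,-0.04,0,0,0,-0.2],
    [0,0,-0.03,0,0,0,-0.2],
    [-0.01,0.045,0,0,0,0,1],
    [-0.01,0.045,0,0,0,0,1],
  ],
)

```text
time_s: 29.75
ee_pos: [0.4946, 0.0584, 0.116]
eef_rot: [3.142, -0.002, -0.032]
force: [0.6, -1.1, -0.7]
grip_width: 0.0501
grip_force: 0.0
```

```bash
python3 - <<'E'
from fit import *
im={n:ctrl.camera(n)[:,:,::-1].copy() for n in("top","scene")}
run(["B","fresh"],im)
E
python3 go.py 587 -274 115 -16.8
```

```text
B top [ 586.5 -273.9  -16.6] 0.121
B scene [ 587.4 -274.3  -16.8] 0.202
fresh top [ 452.1 -314.8  -23.4] 0.131
fresh scene [ 454.9 -315.7  -24.8] 0.169
t 29.9 pos [493.7  55.4 115.4] yaw -2.16 tilt [-0.     -0.0006] F [-0.5  0.2  0.3] w 58.1
turn [ 6.000e-04 -1.000e-04  2.556e-01] then shift mm [184.5 288.4   0.4] rows>= 8
```

jog_arm(
  motion=[
    [0,0,0,0,0,0.128,1],
    [0,0,0,0,0,0.128,1],
    [0.023,0.036,0,0,0,0,1],
    [0.023,0.036,0,0,0,0,1],
    [0.023,0.036,0,0,0,0,1],
  ],
)

```text
time_s: 30.35
ee_pos: [0.5303, -0.0653, 0.1153]
eef_rot: [-3.142, -0.0, -0.289]
force: [0.5, 1.2, -0.4]
grip_width: 0.0939
grip_force: 0.0
```

jog_arm(
  motion=[
    [0.023,0.036,0,0,0,0,1],
    [0.023,0.036,0,0,0,0,1],
    [0.023,0.036,0,0,0,0,1],
    [0.023,0.036,0,0,0,0,1],
    [0.023,0.036,0,0,0,0,1],
  ],
)

```text
time_s: 30.85
ee_pos: [0.589, -0.2711, 0.115]
eef_rot: [-3.142, -0.0, -0.29]
force: [1.0, 0.3, -0.4]
grip_width: 0.0938
grip_force: 0.0
```

jog_arm(
  motion=[
    [0,0,0.03,0,0,0,1],
    [0,0,0.03,0,0,0,1],
    [0,0,0,0,0,0,1],
    [0,0,0,0,0,0,0.6],
  ],
)

```text
time_s: 31.25
ee_pos: [0.5888, -0.2694, 0.0557]
eef_rot: [-3.142, 0.0, -0.29]
force: [-0.3, 0.1, 1.3]
grip_width: 0.0891
grip_force: 0.0
```

```bash
python3 go.py 587 -274 6.3 -16.7
```

```text
t 31.2 pos [ 588.8 -269.4   55.7] yaw -16.61 tilt [-0.0002  0.0001] F [-0.3  0.1  1.3] w 89.1
turn [-0.0001  0.0002  0.0016] then shift mm [-0.4  5.  49.4] rows>= 1
```

jog_arm(
  motion=[
    [-0.0005,0.005,0.03,0,0,0,0.3],
    [0,0,0.0193,0,0,0,0],
    [0,0,0,0,0,0,-1],
    [0,0,0,0,0,0,-1],
    [0,0,0,0,0,0,-1],
  ],
)

```text
time_s: 31.75
ee_pos: [0.5877, -0.2746, 0.0083]
eef_rot: [3.141, -0.003, -0.29]
force: [0.6, -0.1, -0.3]
grip_width: 0.0495
grip_force: 0.0
```

jog_arm(
  motion=[
    [0,0,0,0,0,0,-1],
    [0,0,0,0,0,0,-1],
    [0,0,0,0,0,0,-1],
    [0,0,0,0,0,0,-1],
    [0,0,0,0,0,0,-1],
  ],
)

```text
time_s: 32.25
ee_pos: [0.5867, -0.2744, 0.0064]
eef_rot: [3.141, -0.001, -0.29]
force: [-0.9, -0.1, 4.7]
grip_width: 0.0234
grip_force: 30.0
```

jog_arm(
  motion=[
    [0,0,-0.025,0,0,0,-1],
    [0,0,-0.035,0,0,0,-1],
    [0,0,-0.035,0,0,0,-1],
    [0,0,0,0,0,-0.13,-1],
    [0,0,0,0,0,-0.13,-1],
  ],
)

```text
time_s: 32.75
ee_pos: [0.5868, -0.2744, 0.1019]
eef_rot: [3.141, -0.001, -0.025]
force: [-1.2, -1.2, -1.7]
grip_width: 0.0233
grip_force: 30.0
```

```bash
python3 go.py 510.5 202.5 33 -1.7
```

```text
t 32.8 pos [ 586.8 -274.4  101.9] yaw -1.44 tilt [ 0.0013 -0.0007] F [-1.2 -1.2 -1.7] w 23.3
turn [ 0.0006 -0.0013  0.0045] then shift mm [ -90.4 -474.4   68.9] rows>= 11
```

jog_arm(
  motion=[
    [-0.0082,-0.0431,0,0,0,0.0045,-1],
    [-0.0082,-0.0431,0,0,0,0,-1],
    [-0.0082,-0.0431,0,0,0,0,-1],
    [-0.0082,-0.0431,0,0,0,0,-1],
    [-0.0082,-0.0431,0,0,0,0,-1],
  ],
)

```text
time_s: 33.25
ee_pos: [0.5521, -0.0558, 0.1007]
eef_rot: [-3.141, 0.0, -0.035]
force: [1.4, 0.5, -0.9]
grip_width: 0.023
grip_force: 30.0
```

jog_arm(
  motion=[
    [-0.0082,-0.0431,0,0,0,0,-1],
    [-0.0082,-0.0431,0,0,0,0,-1],
    [-0.0082,-0.0431,0,0,0,0,-1],
    [-0.0082,-0.0431,0,0,0,0,-1],
    [-0.0082,-0.0431,0,0,0,0,-1],
  ],
)

```text
time_s: 33.75
ee_pos: [0.5186, 0.161, 0.1008]
eef_rot: [3.142, 0.0, -0.035]
force: [0.1, 0.3, -0.5]
grip_width: 0.0232
grip_force: 30.0
```

jog_arm(
  motion=[
    [-0.0082,-0.0431,0,0,0,0,-1],
    [0,0,0,0,0,0,-1],
    [0,0,0,0,0,0,-1],
  ],
)

```text
time_s: 34.05
ee_pos: [0.5122, 0.2032, 0.1006]
eef_rot: [3.141, 0.001, -0.033]
force: [0.2, 0.1, -1.6]
grip_width: 0.0236
grip_force: 30.0
```

```bash
python3 go.py 510.5 202.4 33 -1.7
```

```text
t 34.0 pos [512.2 203.2 100.6] yaw -1.88 tilt [-0.0006 -0.0003] F [ 0.2  0.1 -1.6] w 23.6
turn [ 0.0003  0.0006 -0.0032] then shift mm [-1.7  0.8 67.6] rows>= 1
```

jog_arm(
  motion=[
    [-0.0017,0.0006,0.035,0,0,-0.003,-1],
    [0,0,0.03,0,0,0,-1],
    [0,0,0.005,0,0,0,-1],
    [0,0,0.0025,0,0,0,-1],
    [0,0,0,0,0,0,-1],
  ],
)

```text
time_s: 34.55
ee_pos: [0.5117, 0.2018, 0.0295]
eef_rot: [-3.141, -0.001, -0.032]
force: [-0.5, 0.8, -1.2]
grip_width: 0.0234
grip_force: 30.0
```

jog_arm(
  motion=[
    [0,0,0.0015,0,0,0,-1],
    [0,0,0,0,0,0,-1],
  ],
)

```text
time_s: 34.75
ee_pos: [0.5114, 0.2021, 0.0278]
eef_rot: [-3.141, -0.001, -0.032]
force: [0.1, -0.2, -1.1]
grip_width: 0.0234
grip_force: 30.0
```

jog_arm(
  motion=[
    [0.003,0,0,0,0,0,-1],
    [0,0,0,0,0,0,-1],
  ],
)

```text
time_s: 34.95
ee_pos: [0.5144, 0.2021, 0.0274]
eef_rot: [-3.141, -0.001, -0.032]
force: [-0.9, 0.3, -2.1]
grip_width: 0.023
grip_force: 30.0
```

```bash
python3 go.py 518 202.4 25.4 -1.7
```

```text
t 35.0 pos [514.4 202.1  27.4] yaw -1.82 tilt [0.0008 0.0002] F [-0.9  0.3 -2.1] w 23.0
turn [-0.0003 -0.0008 -0.002 ] then shift mm [ 3.5 -0.4  2. ] rows>= 1
```

jog_arm(
  motion=[
    [0,-0.0003,0.002,0,0,0,-1],
    [0,0,0,0,0,0,-1],
  ],
)

```text
time_s: 35.15
ee_pos: [0.5142, 0.2024, 0.0253]
eef_rot: [-3.141, -0.001, -0.032]
force: [-0.1, -0.1, 4.0]
grip_width: 0.0235
grip_force: 30.0
```

jog_arm(
  motion=[
    [0.002,0,0,0,0,0,-1],
    [0,0,0,0,0,0,-1],
  ],
)

```text
time_s: 35.35
ee_pos: [0.5157, 0.2022, 0.0252]
eef_rot: [3.141, 0.001, -0.032]
force: [-4.4, -1.1, 5.9]
grip_width: 0.023
grip_force: 30.0
```

jog_arm(
  motion=[
    [0.0015,0,0,0,0,0,-1],
    [0,0,0,0,0,0,-1],
  ],
)

```text
time_s: 35.55
ee_pos: [0.5171, 0.2022, 0.0252]
eef_rot: [3.141, 0.001, -0.032]
force: [-5.7, -2.1, 7.3]
grip_width: 0.0232
grip_force: 30.0
```

jog_arm(
  motion=[
    [0.001,0,0,0,0,0,-1],
    [0,0,0,0,0,0,-1],
  ],
)

```text
time_s: 35.75
ee_pos: [0.518, 0.2022, 0.0253]
eef_rot: [3.141, 0.001, -0.032]
force: [-6.0, -2.3, 8.3]
grip_width: 0.0231
grip_force: 30.0
```

Friction only so far, so I keep pushing.

jog_arm(
  motion=[
    [0.001,0,0,0,0,0,-1],
    [0,0,0,0,0,0,-1],
  ],
)

```text
time_s: 35.95
ee_pos: [0.519, 0.2021, 0.0252]
eef_rot: [3.141, 0.001, -0.032]
force: [-7.0, -2.4, 8.4]
grip_width: 0.0233
grip_force: 30.0
```

jog_arm(
  motion=[
    [0.001,0,0,0,0,0,-1],
    [0,0,0,0,0,0,-1],
  ],
)

```text
time_s: 36.15
ee_pos: [0.5191, 0.2021, 0.0252]
eef_rot: [3.141, 0.003, -0.032]
force: [-13.2, -1.4, 12.3]
grip_width: 0.023
grip_force: 30.0
```

jog_arm(
  motion=[
    [0.001,0,0,0,0,0,-1],
    [0,0,0,0,0,0,-1],
  ],
)

```text
time_s: 36.35
ee_pos: [0.5191, 0.2021, 0.0251]
eef_rot: [3.141, 0.006, -0.032]
force: [-19.8, -2.1, 18.3]
grip_width: 0.0233
grip_force: 30.0
```

jog_arm(
  motion=[
    [-0.002,0,0,0,0,0,-1],
    [0,0,0,0,0,0,-1],
    [0,0,0,0,0,0,-0.2],
    [0,0,0,0,0,0,-0.2],
    [0,0,0,0,0,0,-0.2],
  ],
)

```text
time_s: 36.85
ee_pos: [0.5195, 0.2022, 0.0248]
eef_rot: [-3.142, -0.0, -0.032]
force: [0.1, 0.1, 0.2]
grip_width: 0.0377
grip_force: 0.0
```

jog_arm(
  motion=[
    [0,0,-0.02,0,0,0,-0.2],
    [0,0,-0.04,0,0,0,-0.2],
    [0,0,-0.03,0,0,0,-0.2],
    [-0.01,0.045,0,0,0,0,0],
    [-0.01,0.045,0,0,0,0,0],
  ],
)

```text
time_s: 37.35
ee_pos: [0.4965, 0.1124, 0.1156]
eef_rot: [-3.141, -0.002, -0.03]
force: [1.2, -0.5, -0.7]
grip_width: 0.0464
grip_force: 0.0
```

```bash
python3 - <<'E'
from fit import *
im={n:ctrl.camera(n)[:,:,::-1].copy() for n in("top","scene")}
run(["fresh"],im)
E
python3 go.py 453.3 -315.3 115 -23.9
```

```text
fresh top [ 452.1 -314.8  -23.2] 0.132
fresh scene [ 454.8 -315.5  -24.4] 0.165
t 37.5 pos [495.7 109.4 115.1] yaw -2.0 tilt [-0.0003 -0.0005] F [ 0.4  0.  -0.5] w 46.8
turn [6.000e-04 1.000e-04 3.822e-01] then shift mm [1.333e+02 4.055e+02 1.000e-01] rows>= 10
```

jog_arm(
  motion=[
    [0,0,0,0,0,0.127,0],
    [0,0,0,0,0,0.127,0],
    [0,0,0,0,0,0.127,0],
    [0.0133,0.0405,0,0,0,0,0],
    [0.0133,0.0405,0,0,0,0,0],
  ],
)

```text
time_s: 37.95
ee_pos: [0.4885, 0.0278, 0.1148]
eef_rot: [-3.142, -0.0, -0.411]
force: [0.8, -0.1, 0.4]
grip_width: 0.047
grip_force: 0.0
```

jog_arm(
  motion=[
    [0.0133,0.0405,0,0,0,0,0],
    [0.0133,0.0405,0,0,0,0,0],
    [0.0133,0.0405,0,0,0,0,0],
    [0.0133,0.0405,0,0,0,0,0],
    [0.0133,0.0405,0,0,0,0,0],
  ],
)

```text
time_s: 38.45
ee_pos: [0.4682, -0.1857, 0.115]
eef_rot: [-3.142, -0.0, -0.413]
force: [0.7, -0.4, -0.1]
grip_width: 0.0469
grip_force: 0.0
```

jog_arm(
  motion=[
    [0.0133,0.0405,0,0,0,0,0],
    [0.0133,0.0405,0,0,0,0,0],
    [0.0133,0.0405,0,0,0,0,0],
    [0,0,0.04,0,0,0,0],
    [0,0,0,0,0,0,0],
  ],
)

```text
time_s: 38.95
ee_pos: [0.4541, -0.3107, 0.0708]
eef_rot: [-3.14, 0.007, -0.414]
force: [-0.1, 1.1, 0.1]
grip_width: 0.0471
grip_force: 0.0
```

```bash
python3 go.py 453.4 -315.2 21 -23.9
```

```text
t 39.0 pos [ 454.1 -310.7   70.8] yaw -23.73 tilt [-0.0055  0.0045] F [-0.1  1.1  0.1] w 47.1
turn [-0.0019  0.0068  0.0029] then shift mm [ 1.2  4.4 49.8] rows>= 1
```

jog_arm(
  motion=[
    [0,0.004,0,0,0,0,0],
    [0,0,0,0,0,0,0],
    [0,0,0,0,0,0,0],
  ],
)

```text
time_s: 39.25
ee_pos: [0.4552, -0.3151, 0.0765]
eef_rot: [3.141, -0.002, -0.412]
force: [-0.1, 0.0, -0.2]
grip_width: 0.0471
grip_force: 0.0
```

```bash
python3 go.py 453.4 -315.2 21 -23.9
```

```text
t 39.2 pos [ 455.2 -315.1   76.5] yaw -23.6 tilt [ 0.0017 -0.0013] F [-0.1  0.  -0.2] w 47.1
turn [ 0.0005 -0.002   0.0052] then shift mm [-1.6  0.8 55.5] rows>= 1
```

jog_arm(
  motion=[
    [-0.0015,0.0007,0.03,0,0,0.005,0],
    [0,0,0.02,0,0,0,0],
    [0,0,0.0045,0,0,0,0],
    [0,0,0,0,0,0,0],
    [0,0,0,0,0,0,-1],
  ],
  squeeze=25,
)

```text
time_s: 39.75
ee_pos: [0.4534, -0.3156, 0.0218]
eef_rot: [3.141, -0.002, -0.417]
force: [0.5, 0.2, 1.0]
grip_width: 0.042
grip_force: 0.0
```

jog_arm(
  motion=[
    [0,0,0,0,0,0,-1],
    [0,0,0,0,0,0,-1],
    [0,0,0,0,0,0,-1],
    [0,0,0,0,0,0,-1],
    [0,0,0,0,0,0,-1],
  ],
)

```text
time_s: 40.25
ee_pos: [0.4528, -0.3154, 0.0207]
eef_rot: [3.142, -0.0, -0.418]
force: [-1.5, 0.1, 3.0]
grip_width: 0.0119
grip_force: 25.0
```

jog_arm(
  motion=[
    [0,0,0,0,0,0,-1],
    [0,0,0,0,0,0,-1],
  ],
)

```text
time_s: 40.45
ee_pos: [0.4528, -0.3154, 0.0207]
eef_rot: [3.141, -0.0, -0.418]
force: [-0.6, 0.3, 6.3]
grip_width: 0.0118
grip_force: 25.0
```

```bash
python3 go.py 453.4 -315.2 21 -23.9
```

```text
t 40.5 pos [ 452.8 -315.4   20.7] yaw -23.93 tilt [ 0.0003 -0.0003] F [-0.6  0.3  6.3] w 11.8
turn [ 0.0001 -0.0003 -0.0006] then shift mm [ 0.5 -0.4 -0.3] rows>= 1
```

jog_arm(
  motion=[
    [0,0,-0.02,0,0,0,-1],
    [0,0,-0.045,0,0,0,-1],
    [0,0,-0.045,0,0,0,-1],
    [0,0,0,0,0,-0.129,-1],
    [0,0,0,0,0,-0.129,-1],
  ],
)

```text
time_s: 40.95
ee_pos: [0.4531, -0.3154, 0.1316]
eef_rot: [3.141, -0.002, -0.155]
force: [-0.1, 0.1, -1.5]
grip_width: 0.0117
grip_force: 25.0
```

jog_arm(
  motion=[
    [0,0,0,0,0,-0.129,-1],
    [0,0,0,0,0,0,-1],
  ],
)

```text
time_s: 41.15
ee_pos: [0.4526, -0.3151, 0.1302]
eef_rot: [-3.141, 0.0, -0.029]
force: [-0.3, 0.3, 0.3]
grip_width: 0.0115
grip_force: 25.0
```

```bash
python3 go.py 608 168.6 90 -1.7
```

```text
t 41.1 pos [ 452.6 -315.1  130.2] yaw -1.64 tilt [-0.0004  0.0003] F [-0.3  0.3  0.3] w 11.5
turn [-0.0003  0.0004  0.0011] then shift mm [ 141.  -488.1   40.2] rows>= 12
```

12 rows of (0.0117, -0.0407).

jog_arm(
  motion=[
    [0.0117,-0.0407,0,0,0,0,-1],
    [0.0117,-0.0407,0,0,0,0,-1],
    [0.0117,-0.0407,0,0,0,0,-1],
    [0.0117,-0.0407,0,0,0,0,-1],
    [0.0117,-0.0407,0,0,0,0,-1],
  ],
)

```text
time_s: 41.65
ee_pos: [0.5176, -0.1119, 0.1303]
eef_rot: [-3.142, 0.0, -0.035]
force: [-0.6, -0.4, -0.6]
grip_width: 0.0117
grip_force: 25.0
```

jog_arm(
  motion=[
    [0.0117,-0.0407,0,0,0,0,-1],
    [0.0117,-0.0407,0,0,0,0,-1],
    [0.0117,-0.0407,0,0,0,0,-1],
    [0.0117,-0.0407,0,0,0,0,-1],
    [0.0117,-0.0407,0,0,0,0,-1],
  ],
)

```text
time_s: 42.15
ee_pos: [0.5824, 0.0898, 0.1302]
eef_rot: [3.142, 0.0, -0.035]
force: [0.3, -0.3, -0.5]
grip_width: 0.0118
grip_force: 25.0
```

jog_arm(
  motion=[
    [0.0117,-0.0407,0,0,0,0,-1],
    [0.0117,-0.0407,0,0,0,0,-1],
    [0,0,0.02,0,0,0,-1],
    [0,0,0,0,0,0,-1],
    [0,0,0,0,0,0,-1],
  ],
)

```text
time_s: 42.65
ee_pos: [0.6078, 0.1681, 0.1102]
eef_rot: [3.141, 0.001, -0.033]
force: [0.0, -0.2, 0.1]
grip_width: 0.0123
grip_force: 25.0
```

```bash
python3 go.py 608 168.6 82 -1.7
```

```text
t 42.6 pos [607.8 168.1 110.2] yaw -1.91 tilt [-0.0013 -0.0003] F [ 0.  -0.2  0.1] w 12.3
turn [ 0.0004  0.0013 -0.0037] then shift mm [ 0.2 -0.5 28.2] rows>= 1
```

jog_arm(
  motion=[
    [0,-0.0004,0.02,0,0,-0.0035,-1],
    [0,0,0.007,0,0,0,-1],
    [0,0,0,0,0,0,-1],
  ],
)

```text
time_s: 42.95
ee_pos: [0.6078, 0.1682, 0.0832]
eef_rot: [3.141, 0.001, -0.029]
force: [0.0, -0.0, -0.8]
grip_width: 0.0115
grip_force: 25.0
```

jog_arm(
  motion=[
    [0,0,0.003,0,0,0,-1],
    [0,0,0,0,0,0,-1],
  ],
)

```text
time_s: 43.15
ee_pos: [0.6083, 0.1688, 0.0809]
eef_rot: [-3.141, -0.001, -0.028]
force: [-0.0, -0.8, -1.0]
grip_width: 0.0121
grip_force: 25.0
```

jog_arm(
  motion=[
    [0,0,0.002,0,0,0,-1],
    [0,0,0,0,0,0,-1],
  ],
)

```text
time_s: 43.35
ee_pos: [0.6081, 0.169, 0.0786]
eef_rot: [-3.142, -0.0, -0.027]
force: [0.2, -0.5, -0.6]
grip_width: 0.0118
grip_force: 25.0
```

```bash
python3 go.py 608 168.6 75 -1.7
```

```text
t 43.4 pos [608.1 169.   78.6] yaw -1.57 tilt [0.0001 0.0001] F [ 0.2 -0.5 -0.6] w 11.8
turn [-0.0001 -0.0001  0.0023] then shift mm [-0.1  0.4  3.6] rows>= 1
```

Entering without contact, so I continue.

jog_arm(
  motion=[
    [0,0.0004,0.003,0,0,0.002,-1],
    [0,0,0,0,0,0,-1],
  ],
)

```text
time_s: 43.55
ee_pos: [0.6079, 0.1686, 0.075]
eef_rot: [3.141, 0.001, -0.029]
force: [0.1, 0.8, -0.3]
grip_width: 0.0118
grip_force: 25.0
```

jog_arm(
  motion=[
    [0,0,0.003,0,0,0,-1],
    [0,0,0,0,0,0,-1],
  ],
)

```text
time_s: 43.75
ee_pos: [0.6079, 0.1686, 0.0719]
eef_rot: [3.141, 0.001, -0.029]
force: [-1.0, -0.5, -0.3]
grip_width: 0.012
grip_force: 25.0
```

jog_arm(
  motion=[
    [0,0,0.003,0,0,0,-1],
    [0,0,0,0,0,0,-1],
  ],
)

```text
time_s: 43.95
ee_pos: [0.6079, 0.1686, 0.069]
eef_rot: [3.141, 0.001, -0.029]
force: [0.7, -0.0, -0.8]
grip_width: 0.0118
grip_force: 25.0
```

jog_arm(
  motion=[
    [0,0,0.003,0,0,0,-1],
    [0,0,0,0,0,0,-1],
  ],
)

```text
time_s: 44.15
ee_pos: [0.6079, 0.1686, 0.066]
eef_rot: [3.141, 0.001, -0.029]
force: [1.3, 0.2, -1.2]
grip_width: 0.0118
grip_force: 25.0
```

jog_arm(
  motion=[
    [0,0,0.002,0,0,0,-1],
    [0,0,0,0,0,0,-1],
  ],
)

```text
time_s: 44.35
ee_pos: [0.6079, 0.1686, 0.0641]
eef_rot: [3.142, 0.0, -0.029]
force: [-0.1, -0.5, -0.9]
grip_width: 0.0115
grip_force: 25.0
```

jog_arm(
  motion=[
    [0,0,0.0015,0,0,0,-1],
    [0,0,0,0,0,0,-1],
  ],
)

```text
time_s: 44.55
ee_pos: [0.608, 0.1686, 0.0628]
eef_rot: [-3.142, 0.0, -0.029]
force: [-0.3, 0.3, -0.8]
grip_width: 0.0117
grip_force: 25.0
```

jog_arm(
  motion=[
    [0,0,0.0004,0,0,0,-0.4],
    [0,0,0,0,0,0,-0.4],
    [0,0,0,0,0,0,-0.4],
    [0,0,-0.015,0,0,0,-0.4],
    [0,0,-0.013,0,0,0,-0.4],
  ],
)

```text
time_s: 45.05
ee_pos: [0.6082, 0.1687, 0.092]
eef_rot: [-3.142, -0.0, -0.029]
force: [0.8, -0.4, -0.3]
grip_width: 0.0281
grip_force: 0.0
```

jog_arm(
  motion=[
    [0,0,0,0,0,0,-1],
    [0,0,0,0,0,0,-1],
    [0,0,0,0,0,0,-1],
    [0,0,0,0,0,0,-1],
    [0,0,0.006,0,0,0,-1],
  ],
)

```text
time_s: 45.55
ee_pos: [0.6083, 0.1687, 0.0847]
eef_rot: [-3.141, -0.001, -0.029]
force: [0.4, -0.0, -0.4]
grip_width: 0.0003
grip_force: 0.0
```

jog_arm(
  motion=[
    [0,0,0.002,0,0,0,-1],
    [0,0,0,0,0,0,-1],
  ],
)

```text
time_s: 45.75
ee_pos: [0.6078, 0.1686, 0.0817]
eef_rot: [3.141, 0.001, -0.029]
force: [-0.3, 1.1, -0.5]
grip_width: 0.0006
grip_force: 0.0
```

jog_arm(
  motion=[
    [0,0,0.0015,0,0,0,-1],
    [0,0,0,0,0,0,-1],
  ],
)

```text
time_s: 45.95
ee_pos: [0.608, 0.1686, 0.0809]
eef_rot: [3.142, 0.0, -0.029]
force: [0.0, 0.0, 0.0]
grip_width: 0.0004
grip_force: 0.0
```

jog_arm(
  motion=[
    [0,0,0.001,0,0,0,-1],
    [0,0,0,0,0,0,-1],
  ],
)

```text
time_s: 46.15
ee_pos: [0.6083, 0.1686, 0.0804]
eef_rot: [-3.141, -0.001, -0.029]
force: [-0.5, 0.6, 2.0]
grip_width: 0.0005
grip_force: 1.2
```

jog_arm(
  motion=[
    [0,0,0.001,0,0,0,-1],
    [0,0,0.0005,0,0,0,-1],
  ],
)

```text
time_s: 46.35
ee_pos: [0.6084, 0.1687, 0.0802]
eef_rot: [-3.141, -0.001, -0.029]
force: [-7.8, -2.6, 17.8]
grip_width: 0.0004
grip_force: 9.1
```

jog_arm(
  motion=[
    [0,0,-0.02,0,0,0,-1],
    [0,0,-0.04,0,0,0,-1],
    [0,0,-0.04,0,0,0,-1],
    [-0.03,-0.04,-0.04,0,0,0,-1],
    [-0.03,-0.04,-0.04,0,0,0,-1],
  ],
)

```text
time_s: 46.85
ee_pos: [0.5626, 0.2326, 0.2424]
eef_rot: [-3.141, -0.0, -0.031]
force: [0.7, 0.1, -0.5]
grip_width: 0.0005
grip_force: 0.0
```

jog_arm(
  motion=[
    [-0.045,0,0,0,0,0,-1],
    [-0.045,0,0,0,0,0,-1],
    [-0.045,0,0,0,0,0,-1],
    [0,0,0,0,0,0,-1],
  ],
)

```text
time_s: 47.25
ee_pos: [0.4244, 0.2366, 0.2414]
eef_rot: [-3.141, 0.0, -0.027]
force: [0.5, -0.1, -0.2]
grip_width: 0.0003
grip_force: 0.0
```

```bash
python3 - <<'E'
from fit import *
im={n:ctrl.camera(n)[:,:,::-1].copy() for n in("top","scene")}
cv2.imwrite("pics/t3.png",np.hstack([cv2.resize(im["top"][150:260,170:290],None,fx=3.3,fy=3.3,interpolation=cv2.INTER_CUBIC),cv2.resize(im["scene"][150:260,210:330],None,fx=3.3,fy=3.3,interpolation=cv2.INTER_CUBIC)]))
E
python3 go.py 604 49 120 -1.7
```

```text
t 47.4 pos [428.  236.6 241.7] yaw -1.62 tilt [0.0014 0.0006] F [-0.2  1.1  0.7] w 0.9
turn [-0.0006 -0.0014  0.0013] then shift mm [181.5 182.3 121.7] rows>= 6
```

View pics/t3.png

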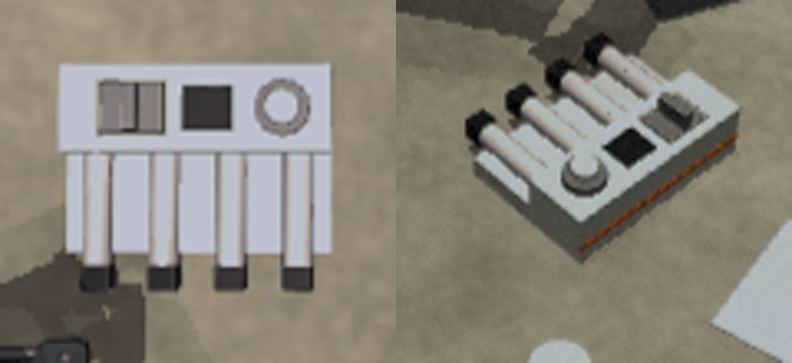

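The top view shows four parallel rods, with heads level at row 278. The fresh module is flush at (130,107) and the button is at (283,107). Now I press start.

jog_arm(
  motion=[
    [0.0302,0.0304,0,0,0,0,-1],
    [0.0302,0.0304,0,0,0,0,-1],
    [0.0302,0.0304,0,0,0,0,-1],
    [0.0302,0.0304,0,0,0,0,-1],
    [0.0302,0.0304,0,0,0,0,-1],
  ],
)

```text
time_s: 47.85
ee_pos: [0.5767, 0.0779, 0.2405]
eef_rot: [3.142, 0.0, -0.03]
force: [0.6, 0.4, -0.2]
grip_width: 0.0003
grip_force: 0.0
```

jog_arm(
  motion=[
    [0.0302,0.0304,0,0,0,0,-1],
    [0,0,0.04,0,0,0,-1],
    [0,0,0.04,0,0,0,-1],
    [0,0,0.04,0,0,0,-1],
    [0,0,0,0,0,0,-1],
  ],
)

```text
time_s: 48.35
ee_pos: [0.6022, 0.048, 0.1153]
eef_rot: [3.141, 0.009, -0.03]
force: [-0.3, -1.4, -0.0]
grip_width: 0.0006
grip_force: 0.0
```

```bash
python3 go.py 604.5 48.8 80 -1.7
```

```text
t 48.4 pos [602.2  48.  115.3] yaw -1.72 tilt [-0.0092 -0.0002] F [-0.3 -1.4 -0. ] w 0.6
turn [ 0.0005  0.0092 -0.0004] then shift mm [ 2.3 -0.9 35.3] rows>= 1
```

jog_arm(
  motion=[
    [0.001,-0.0008,0.02,0,0,0,-1],
    [0,0,0.01,0,0,0,-1],
    [0,0,0,0,0,0,-1],
  ],
)

```text
time_s: 48.65
ee_pos: [0.6051, 0.0493, 0.091]
eef_rot: [3.142, 0.001, -0.029]
force: [-0.6, -0.2, 0.3]
grip_width: -0.0001
grip_force: 0.0
```

```bash
python3 go.py 604.5 48.8 80 -1.7
```

```text
t 48.6 pos [605.1  49.3  91. ] yaw -1.69 tilt [-0.0008 -0.    ] F [-0.6 -0.2  0.3] w -0.1
turn [0.     0.0008 0.0002] then shift mm [-0.6  0.5 11. ] rows>= 1
```

jog_arm(
  motion=[
    [-0.0005,0.0005,0.01,0,0,0,-1],
    [0,0,0.004,0,0,0,-1],
    [0,0,0,0,0,0,-1],
  ],
)

```text
time_s: 48.95
ee_pos: [0.6049, 0.0489, 0.0775]
eef_rot: [3.142, -0.001, -0.029]
force: [2.2, -0.2, 4.8]
grip_width: 0.0006
grip_force: 2.0
```

jog_arm(
  motion=[
    [0,0,0.003,0,0,0,-1],
    [0,0,0,0,0,0,-1],
  ],
)

```text
time_s: 49.15
ee_pos: [0.6051, 0.0489, 0.0761]
eef_rot: [3.141, -0.002, -0.029]
force: [-3.6, -1.4, 15.2]
grip_width: 0.0002
grip_force: 7.6
```

jog_arm(
  motion=[
    [0,0,0.002,0,0,0,-1],
    [0,0,0,0,0,0,-1],
  ],
)

```text
time_s: 49.35
ee_pos: [0.6053, 0.049, 0.0757]
eef_rot: [3.141, -0.003, -0.029]
force: [-11.2, -1.4, 31.4]
grip_width: 0.0007
grip_force: 15.6
```

jog_arm(
  motion=[
    [0,0,0.002,0,0,0,-1],
    [0,0,0,0,0,0,-1],
  ],
)

```text
time_s: 49.55
ee_pos: [0.6055, 0.049, 0.0754]
eef_rot: [3.141, -0.004, -0.029]
force: [-19.5, -2.3, 47.2]
grip_width: 0.0005
grip_force: 23.6
```

jog_arm(
  motion=[
    [0,0,-0.005,0,0,0,-1],
    [0,0,-0.02,0,0,0,-1],
    [0,0,-0.04,0,0,0,-1],
    [0,0,-0.04,0,0,0,-1],
    [0,0,-0.04,0,0,0,-1],
  ],
)

```text
time_s: 50.05
ee_pos: [0.6039, 0.0491, 0.2167]
eef_rot: [-3.142, 0.001, -0.029]
force: [0.1, -0.1, -0.4]
grip_width: 0.0006
grip_force: 0.0
```

jog_arm(
  motion=[
    [-0.03,0.035,0,0,0,0,-1],
    [-0.03,0.035,0,0,0,0,-1],
    [-0.03,0.035,0,0,0,0,-1],
    [-0.03,0.035,0,0,0,0,-1],
    [-0.03,0.035,0,0,0,0,-1],
  ],
)

```text
time_s: 50.55
ee_pos: [0.4477, -0.1224, 0.2151]
eef_rot: [-3.142, 0.0, -0.029]
force: [1.0, -0.1, 0.1]
grip_width: 0.0004
grip_force: 0.0
```

jog_arm(
  motion=[
    [0,0,0,0,0,0,-1],
    [0,0,0,0,0,0,-1],
    [0,0,0,0,0,0,-1],
  ],
)

```text
time_s: 50.85
ee_pos: [0.4499, -0.1209, 0.2151]
eef_rot: [-3.141, -0.0, -0.029]
force: [1.0, 0.5, -0.1]
grip_width: 0.0004
grip_force: 0.0
```

```bash
python3 - <<'E'
from fit import *
im={n:ctrl.camera(n)[:,:,::-1].copy() for n in("top","scene")}
for n in im: cv2.imwrite(f"pics/{n}_end.png",im[n])
cv2.imwrite("pics/t4.png",np.hstack([cv2.resize(im["top"][150:260,170:290],None,fx=3.3,fy=3.3,interpolation=cv2.INTER_CUBIC),cv2.resize(im["scene"][150:260,210:330],None,fx=3.3,fy=3.3,interpolation=cv2.INTER_CUBIC)]))
# rod fit in grooves: raised model by 19 mm, use tip-fixed head in top image
for b in SH["rod"]: b[:,2]+=.019
X,Y,th=.5719,.1196,np.radians(-1.7)
for g in(81,27,-27,-81):
    p=np.array([X,Y])+[-.055*np.cos(th)-g/1000*np.sin(th),-.055*np.sin(th)+g/1000*np.cos(th)]
    # dark-pixel centroid of the head, on plane z=.043 (head top)
    for n in("top","scene"):
        h=p-.045*np.array([np.cos(th),np.sin(th)]); c=proj(n,[*h,.031])[0]
        w=im[n].max(2).astype(float); yy,xx=np.mgrid[0:384,0:512]; m=(np.hypot(xx-c[0],yy-c[1])<9)*np.clip((75-w)/45,0,1)
        print(g,n,"head offset px",round((m*xx).sum()/m.sum()-c[0],2),round((m*yy).sum()/m.sum()-c[1],2),"area",round(m.sum(),1))
E
python3 go.py 450 -100 230 -1.7
```

```text
81 top head offset px 0.53 0.67 area 39.9
81 scene head offset px -0.74 0.39 area 46.8
27 top head offset px 0.57 0.54 area 33.2
27 scene head offset px -0.63 0.15 area 46.8
-27 top head offset px 0.4 0.57 area 27.4
-27 scene head offset px -0.67 0.03 area 46.1
-81 top head offset px 0.14 0.72 area 25.4
-81 scene head offset px -0.66 0.03 area 47.9
t 51.0 pos [ 449.9 -120.7  214.8] yaw -1.59 tilt [-0.0004  0.0003] F [ 0.4  0.2 -0.2] w 0.6
turn [-0.0003  0.0004  0.0019] then shift mm [ -0.5 -20.7 -15.2] rows>= 1
```

View pics/t4.png

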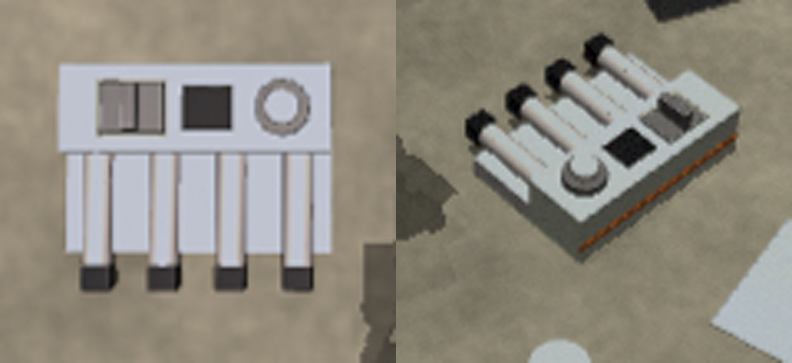

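All four rod heads sit in the same place relative to their grooves, to within about 0.4 px. The module is flush and the button is back up, so I hand in.

```bash
python3 -c "
from station import ctrl
print(ctrl.hand_in())"
```

```text
the job is handed in; nothing more can be done
None
```

I've handed the job in; hand-in returned no verdict, but by force readings and pictures the used module is in the bin, all four rods are home, the fresh module is flush, and the start button was pressed to its stop and let go.

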